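# Correct and close up a two-layer kit box

### The arm

A 6-joint arm with a two-finger parallel gripper is mounted at the origin on the work surface. World frame = base frame: x ahead of the robot, y to its left, z up, the work surface at z = 0. Lengths are in m, angles in rad, forces in N, time in s.
With the tool pointing down it reaches from about 0.3 to 0.75 m from the base axis. Payload 8.5 kg.
Tool frame: the origin (TCP) lies midway between the tips of the shut fingers; the grasp point (between the pads) lies 19 mm behind it (ctrl.tcp_to_grasp is the distance from the TCP to the grasp point, in m); y points along the fingers, x is the direction in which the jaws open and shut, and the axes are right-handed (so a half turn about y gives the same grasp; the last joint's range is limited). The gripper opens to 88 mm and grips with 3 to 60 N. Pads are 18 mm wide; open, the fingers measure 123 mm over their backs; the gripper's body (75 mm by 187 mm) begins 45 mm behind the grasp point.
Start: joints at [1.06, 0.381, 1.297, -0, 1.464, -0.215], TCP at [0.16, 0.526, 0.207] pointing down, gripper open.
Joint ranges: [-3.11, 3.11], [-0.89, 2.33], [0.22, 2.48], [-1.42, 4.56], [0.17, 2.85], [-2.88, 2.88]. Speed limits (rad/s): [2.39, 2.39, 3.14, 3.14, 3.14, 3.14].

### API

Orientations are given as a unit quaternion [w, x, y, z].
In Python, from bench import ctrl, read_camera, camera_info, finish_job, spotter gives the robot as it stands.
- The arm moves only by the shell command python3 -m handwheel 'ROWS' [OPENING]. ROWS is JSON, a list of rows, each a list of 2 entries, a list of its own where there are three numbers: the shift along the tool's x, y, z in mm, then the turn about the tool's y in rad. In form: [[[x, y, z], spin], ...]. A call has 1 to 12 rows; each row is the pose to reach, as a shift and turn from the pose commanded when the call began, along the tool's axes at that moment; what a row does not reach only later rows make up. A row lasts 1/8 s, in which the tool goes at most 62.5 mm and 10.7 degrees, less where a joint would pass 70% of its speed; a pose out of reach is approached as far as the arm can. A call with a gripper value outside its range is refused whole. OPENING is the opening, from 0 (shut) to 1 (fully open), set as the call begins (- or left out, the last holds). The fingers move at their own pace and stop on an object; the grip force is fixed at half the most. Time passes only in rows, so rows that repeat a pose let the fingers close. It gives the time, the measured TCP pose, the force and the opening at its end, in the units of the state.
- ctrl.read_state(): the state, without advancing time (a new reading comes with each control period).
- read_camera(name): name is "scene" or "top" or "wrist"; returns (picture, depth): 384x512x3 uint8, red, green, blue; 384x512 float32, m along the optical axis (not along the pixel's ray), 0 where there is no reading.
- camera_info(name): a dict with "intrinsics" (3x3 intrinsics, pixels), "k1" (the pictures are not rectified: a ray, as slopes to the right and down, at radius r is drawn at 1 + k1 r^2 times it, then the intrinsics apply), "pose" (4x4, takes a point from camera to world coordinates). Camera axes: x right, y down, z forward; pixel columns grow to the right and rows downward; lengths in m; the calibration is good to about 2 mm. A picture is of the moment at which its call begins: read the wrist's pose just before it. camera_info takes no time and is no camera call; for the wrist camera it gives the pose at the moment of the call.
- finish_job(): hands the job in, once; it reports no verdict.
Trained networks look in the newest picture that a camera, given by its name, has taken for a name from the list of things; names that differ only in an ending like _2 or _b are one class to them, and where a whole thing is asked for, a point or a joint stands for the part that bears it (a point fixed in the world has none). Each returns a list of dicts, best first, with "score" (0 to 1); they miss things now and then, are a little off and sometimes report something else, mostly with a low value. They report only what shows in the picture. A call takes as long as a camera call. They do not tell look-alikes from the thing itself.
- spotter.silhouettes(camera, name): "region" (384x512 bool, what is visible of it) and "xy" ([column, row] in pixels, amid what is visible of it).
- spotter.pinpoint(camera, name): "xy" ([column, row] in pixels: a listed point, or the origin of a listed thing).
The state is a dict: "time_s": time; "joint_positions": joint angles; "qd": joint speeds; "joint_efforts": joint torques, N m; "tcp_pos": TCP position; "eef_rot": TCP orientation; "contact_force": force on the tool from outside, world axes, zero at the start; "ft_torque": the same for the moment, N m; "gripper_width": finger opening in m.
Only numpy, scipy, OpenCV 4.12 (cv2) and the standard library are available. Lean on these libraries where they do the work, as an engineer would, in place of code of your own. Each camera call takes 0.05 s, during which the arm holds its last target.

### The job

In the two-layer kit box the blue transformer and the orange relay stand in each other's wells: swap them, setting one down on the empty white pad on the way, so that each stands upright in the well of its own colour. Then fit the light-grey divider, handle up, so that it lies flat on the shelves of the box's four corner posts inside the yellow guides, and only after that set the green circuit board flat in the green-framed pocket on the divider. Do not shift the amber jar or the steel spool.

Things in the scene. Friction and masses are not known exactly. Their poses are not given: they have to be found in the camera images.
- transformer_mid (a point): Blue transformer with dark steel core plates, a loose upright block 40 (its x) by 50 (its y) by 50 mm high; the point is its centre, 25 mm above its underside; z is up. About 0.2 kg. At the start it stands in the orange well; it belongs in the blue well.
- relay_mid (a point): Orange relay on a black base, a loose upright block 40 (its x) by 50 (its y) by 50 mm high; the point is its centre, 25 mm above its underside; z is up. About 0.15 kg. At the start it stands in the blue well; it belongs in the orange well.
- divider_grip (a point): Light-grey loose plate 204 (x) by 124 (y) by 5 mm, 0.3 kg. Upright fin handle at its middle: 14 mm thick (x), 50 long (y), 52 high; the point is the fin's centre, 31 mm above the plate's underside. Green-framed pocket centred 55 mm along +x: 70 by 70 mm inside, floor = plate's upper face, frame 4 mm high. Fixed dark foam, 4 mm high, on the -x half. May be fitted either way round.
- board_mid (a point): Green circuit board, loose, 54 by 54 by 3 mm, about 0.08 kg, with an upright finned aluminium heat sink at its middle to hold it by: 24 mm along x, 30 mm along y, 44 mm high above the board. The point is the heat sink's centre, 25 mm above the board's underside; z is up. It lies on a black mat at the start.
- well_blue: Blue well fixed in the kit box: a tray 64 (x) by 74 (y) mm outside, 56 by 66 mm inside, axes parallel to the box's. Origin: centre of its underside; inner floor 3 mm and rim 7 mm above it. The two wells lie along the box's x, 52 mm either side of its middle.
- well_orange: Orange well fixed in the kit box, of the same form and size as the blue one: origin at the centre of its underside, inner floor 3 mm and rim 7 mm above the origin.
- kit_box: Fixed black box 224 (x) by 144 (y) mm; origin: centre of its underside, on the table; low walls to 10 mm. Four grey corner posts (26 by 26 mm) have flat shelves 62 mm above the origin, on which the divider rests; yellow L guides around them rise to 74 mm and leave an opening 216 (x) by 136 (y) mm, 6 mm to spare on each side of the divider.
- pad: Empty white pad, fixed, 84 by 84 mm, on the black mat: the spare place. The origin is the centre of its underside, 3 mm above the table; its upper face is 4 mm above the origin.
- jar: Bystander: small amber glass jar with a white cap, 48 mm across, 65 mm high, loose; origin at the centre of its underside. Leave it where it is.
- spool: Bystander: bare steel spool standing upright, 52 mm across, 40 mm high, loose; origin at the centre of its underside. Leave it where it is.
Not all that is in view belongs to the job. What is meant by the part that bears transformer_mid is not brown, and is the smaller of those in its own colour.

How it is judged:
On the way, in this order (a step that is already met when the one before it is completed fails the run):
1. the transformer or the relay stands, released, on the white pad ((((horizontal distance between transformer_mid and pad below 0.04 m and z of transformer_mid in the frame of pad between 0.022 and 0.034 m and angle between transformer_mid's own z axis and vertical below 0.12 rad) and contact force between the fingers and transformer below 0.1 N) or ((horizontal distance between relay_mid and pad below 0.04 m and z of relay_mid in the frame of pad between 0.022 and 0.034 m and angle between relay_mid's own z axis and vertical below 0.12 rad) and contact force between the fingers and relay below 0.1 N))), for 0.2 s.
2. the transformer stands released in the blue well and the relay in the orange well, the divider not yet fitted (horizontal distance between transformer_mid and well_blue below 0.014 m and z of transformer_mid in the frame of well_blue between 0.022 and 0.033 m and angle between each of transformer_mid, relay_mid's own z axis and vertical below 0.12 rad and horizontal distance between relay_mid and well_orange below 0.014 m and z of relay_mid in the frame of well_orange between 0.022 and 0.033 m and contact force between the fingers and transformer below 0.1 N and contact force between the fingers and relay below 0.1 N and not (horizontal distance between divider_grip and kit_box below 0.013 m and z of divider_grip in the frame of kit_box between 0.088 and 0.098 m and angle between the x axis of divider_grip and the x axis of kit_box, either way round below 0.15 rad and angle between divider_grip's own z axis and vertical below 0.06 rad)), for 0.2 s.
3. the divider lies on the four posts inside the guides, released, the board not yet in its pocket (horizontal distance between transformer_mid and well_blue below 0.014 m and z of transformer_mid in the frame of well_blue between 0.022 and 0.033 m and angle between each of transformer_mid, relay_mid's own z axis and vertical below 0.12 rad and horizontal distance between relay_mid and well_orange below 0.014 m and z of relay_mid in the frame of well_orange between 0.022 and 0.033 m and horizontal distance between divider_grip and kit_box below 0.013 m and z of divider_grip in the frame of kit_box between 0.088 and 0.098 m and angle between the x axis of divider_grip and the x axis of kit_box, either way round below 0.15 rad and angle between divider_grip's own z axis and vertical below 0.06 rad and contact force between the fingers and divider below 0.1 N and not (x of board_mid in the frame of divider_grip between 0.041 and 0.069 m and y of board_mid in the frame of divider_grip between -0.014 and 0.014 m and z of board_mid in the frame of divider_grip between -0.007 and 0.005 m and angle between board_mid's own z axis and vertical below 0.12 rad)), for 0.2 s.
At the end, for the whole second after the job is handed in: Transformer in the blue well, relay in the orange (upright, within 14 mm of its centre); divider flat on the four posts (within 13 mm, 8 degrees, either way round); board flat in the green pocket (within 14 mm of its centre in x and y); all released and at rest (horizontal distance between transformer_mid and well_blue below 0.014 m and z of transformer_mid in the frame of well_blue between 0.022 and 0.033 m and angle between each of transformer_mid, relay_mid, board_mid's own z axis and vertical below 0.12 rad and horizontal distance between relay_mid and well_orange below 0.014 m and z of relay_mid in the frame of well_orange between 0.022 and 0.033 m and horizontal distance between divider_grip and kit_box below 0.013 m and z of divider_grip in the frame of kit_box between 0.088 and 0.098 m and angle between the x axis of divider_grip and the x axis of kit_box, either way round below 0.15 rad and angle between divider_grip's own z axis and vertical below 0.06 rad and x of board_mid in the frame of divider_grip between 0.041 and 0.069 m and y of board_mid in the frame of divider_grip between -0.014 and 0.014 m and z of board_mid in the frame of divider_grip between -0.007 and 0.005 m and linear speed of each of transformer, relay, divider, board below 0.02 m/s); the robot touches nothing.
It fails at once if the jar was shifted by more than 20 mm (distance of jar from where it was at the start of the episode above 0.02 m).
It fails at once if the spool was shifted by more than 20 mm (distance of spool from where it was at the start of the episode above 0.02 m).
It also fails if it takes over 128 s, if anything falls off the work surface, if the arm or the gripper's body presses on something with over 40 N, if the wrist force passes 120 N, or if a joint passes its speed limit or range.

## Working session

There is one attempt and no reset: what is moved stays moved. The work goes in short steps, Python scripts to look and compute and a shell command to move; the robot and the scene stay as the last step left them, time stands still between calls to the robot, and variables do not carry over. Pictures are saved under pics/ and viewed, and the job is handed in when it is done.

```bash
ls; mkdir -p pics
python3 - <<'E'
from bench import *
import cv2
s=ctrl.read_state(); print(s['time_s'],s['tcp_pos'],s['eef_rot'],s['gripper_width'],ctrl.tcp_to_grasp)
for n in ['scene','top']:
    p,d=read_camera(n); i=camera_info(n); print(n,i)
    cv2.imwrite(f'pics/{n}0.png',cv2.resize(p[:,:,::-1],(800,600)))
E
```

```text
pics
0.0 [0.16017582 0.52581554 0.20603676] [-0.56801852  0.56844331  0.42038973 -0.42130706] 0.0883434616398499 0.0187
scene {'intrinsics': array([[349.47943173,   0.        , 255.42977447],
       [  0.        , 349.47943173, 200.46624715],
       [  0.        ,   0.        ,   1.        ]]), 'k1': 0.012356144919849385, 'pose': array([[ 0.24204204,  0.82047778, -0.51791105,  1.05685466],
       [ 0.97019315, -0.21119102,  0.11884279, -0.11190168],
       [-0.01187029, -0.5312387 , -0.84713903,  0.80830781],
       [ 0.        ,  0.        ,  0.        ,  1.        ]])}
top {'intrinsics': array([[392.88161013,   0.        , 257.6353929 ],
       [  0.        , 392.88161013, 184.37281751],
       [  0.        ,   0.        ,   1.        ]]), 'k1': 0.025121194769261192, 'pose': array([[ 0.00726772, -0.98922088,  0.14625054,  0.42882739],
       [-0.99975673, -0.00414228,  0.02166364, -0.02466341],
       [-0.02082432, -0.14637241, -0.98901035,  0.92505736],
       [ 0.        ,  0.        ,  0.        ,  1.        ]])}
```

View pics/top0.png

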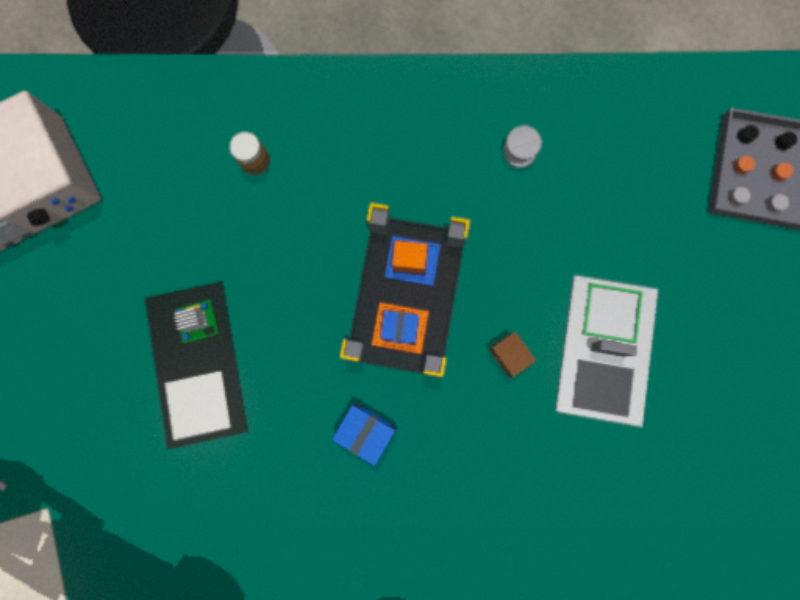

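View pics/scene0.png

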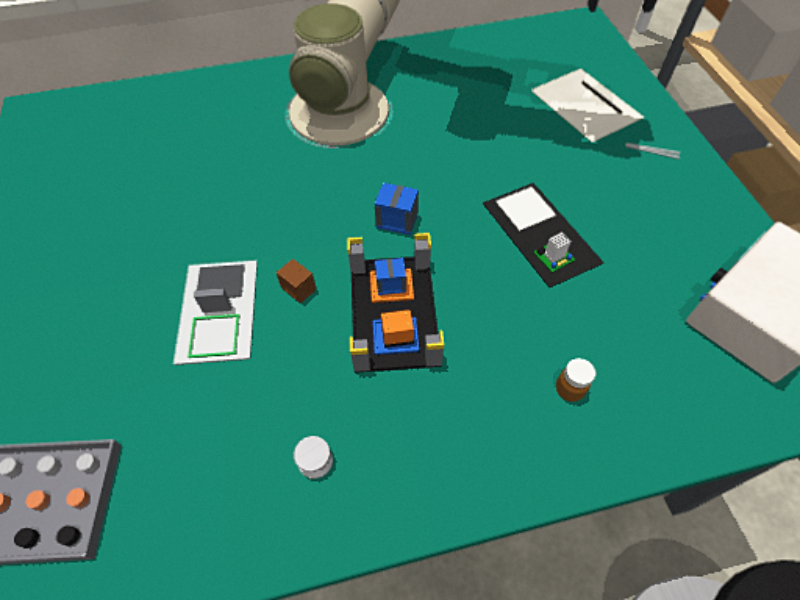

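```bash
cat > h.py <<'E'
from bench import *
import numpy as np, cv2
from scipy.spatial.transform import Rotation as R
def cloud(n):
    p,d=read_camera(n); i=camera_info(n); return p,d,cl(p,d,i)
def cl(p,d,i):
    K=i['intrinsics'];k=i['k1'];T=i['pose']
    v,u=np.mgrid[:384,:512].astype(np.float32)
    pts=np.stack([u.ravel(),v.ravel()],1).reshape(-1,1,2).astype(np.float64)
    n=cv2.undistortPoints(pts,K,np.array([k,0,0,0,0.])).reshape(384,512,2)
    c=np.dstack([n[...,0]*d,n[...,1]*d,d])
    w=c@T[:3,:3].T+T[:3,3]; w[d<=0]=np.nan
    return w
def proj(n,P,i=None):
    i=i or camera_info(n);T=i['pose'];q=(np.atleast_2d(P)-T[:3,3])@T[:3,:3]
    s=q[:,:2]/q[:,2:];s=s*(1+i['k1']*(s**2).sum(1,keepdims=True))
    return s@i['intrinsics'][:2,:2].T+i['intrinsics'][:2,2]
def rect(xy):
    r=cv2.minAreaRect((np.asarray(xy)*1000).astype(np.float32))
    return [round(x,1) for x in (*r[0],*r[1],r[2])]
E
python3 - <<'E'
from h import *
p,d,w=cloud('top'); s=(800/512,600/384)
np.savez('top0.npz',p=p,d=d,w=w)
h=cv2.cvtColor(p,cv2.COLOR_RGB2HSV); H,S,V=[h[...,k].astype(int) for k in range(3)]
def box(x0,y0,x1,y1):
    m=np.zeros((384,512),bool); m[int(y0*.64):int(y1*.64),int(x0*.64):int(x1*.64)]=1; return m
z=w[...,2]
def rep(n,m):
    m=m&np.isfinite(z); print(n,m.sum(),'z med %.4f'%np.median(z[m]),'mean',w[m].mean(0).round(4),rect(w[m][:,:2]))
print('table', np.nanmedian(z[box(450,420,540,520)]))
rep('transformer',box(375,300,430,350)&(z>.045))
rep('relay',box(380,232,440,280)&(z>.045))
rep('bigblue',box(325,395,400,470)&(z>.02))
rep('bigbluetop',box(325,395,400,470)&(z>.05))
rep('blue well',box(380,230,445,290)&(z<.03)&(S>120)&(H>100)&(H<130))
rep('orange well',box(365,295,435,360)&(z<.03)&(S>120)&(H<25))
rep('box',box(330,195,480,385)&(V<60))
rep('guides',box(330,195,480,385)&(z>.06))
rep('fin',box(550,270,670,430)&(z>.045))
rep('plate',box(550,270,670,430)&(S<90)&(V>100)&(z<.02))
rep('green',box(550,270,670,430)&(S>100)&(z<.02)&(V>90)&(H>55)&(H<75)&(np.arange(384)[:,None]<350*.64))
rep('sink',box(150,290,230,350)&(z>.03))
rep('pad',box(150,360,250,450)&(V>150)&(S<60))
rep('jar',box(220,120,280,185)&(z>.05)); rep('spool',box(490,115,550,175)&(z>.03))
rep('brown',box(480,320,545,385)&(z>.02))
for n in ['transformer_mid','relay_mid','divider_grip','board_mid','kit_box','pad','well_blue','well_orange']:
    r=spotter.pinpoint('top',n); print(n,[(np.round(np.array(a['xy'])*800/512),round(a['score'],2)) for a in r[:3]])
c=p[110:300,85:440]; cv2.imwrite('pics/c0.png',cv2.resize(c[:,:,::-1],None,fx=2.25,fy=2.25,interpolation=cv2.INTER_CUBIC))
c=p[140:300,205:265]; cv2.imwrite('pics/c1.png',cv2.resize(c[:,:,::-1],None,fx=3.6,fy=3.6,interpolation=cv2.INTER_CUBIC))
E
```

```text
table -6.153390162377814e-05
transformer 412 z med 0.0567 mean [ 0.5024 -0.0012  0.0567] [502.8, -1.0, 50.2, 40.2, 82.6]
relay 375 z med 0.0546 mean [ 0.6062 -0.0144  0.0544] [607.2, -14.5, 49.0, 39.3, 84.5]
bigblue 878 z med 0.0688 mean [0.3542 0.0465 0.0682] [353.6, 47.0, 69.0, 55.5, 60.2]
bigbluetop 866 z med 0.0688 mean [0.3538 0.0467 0.0687] [353.5, 47.0, 69.0, 55.3, 60.0]
blue well 440 z med 0.0080 mean [ 0.6012 -0.0233  0.0081] [608.3, -18.7, 77.8, 68.8, 80.5]
orange well 488 z med 0.0077 mean [ 0.504  -0.0017  0.0079] [505.7, -0.6, 78.1, 67.9, 80.1]
box 3192 z med 0.0041 mean [ 0.558  -0.0096  0.0049] [558.0, -10.0, 141.8, 225.6, 80.1]
guides 568 z med 0.0630 mean [ 0.5582 -0.0088  0.0659] [555.9, -9.3, 143.8, 224.3, 80.0]
fin 172 z med 0.0569 mean [ 0.4751 -0.3058  0.0562] [475.5, -306.7, 52.1, 14.0, 81.0]
plate 3524 z med 0.0051 mean [ 0.4854 -0.3077  0.0052] [475.9, -308.1, 128.6, 207.8, 80.5]
green 184 z med 0.0088 mean [ 0.528  -0.3174  0.0089] [529.4, -316.0, 77.7, 77.7, 80.4]
sink 176 z med 0.0456 mean [0.5132 0.3049 0.0437] [513.4, 306.1, 24.4, 31.0, 15.7]
pad 1337 z med 0.0065 mean [0.3893 0.2982 0.0064] [389.5, 298.4, 83.9, 84.8, 12.1]
jar 296 z med 0.0643 mean [0.7644 0.2274 0.0635] [765.9, 229.1, 41.9, 41.6, 72.1]
spool 363 z med 0.0400 mean [ 0.7818 -0.184   0.0399] [782.2, -184.0, 49.2, 49.2, 45.1]
brown 436 z med 0.0500 mean [ 0.4652 -0.1615  0.0493] [465.5, -162.4, 50.1, 40.1, 34.8]
transformer_mid [(array([512., 356.]), 0.94), (array([400., 327.]), 0.86), (array([367., 435.]), 0.67)]
relay_mid [(array([413., 254.]), 0.65)]
divider_grip [(array([519., 151.]), 0.15)]
board_mid [(array([411., 292.]), 0.75), (array([195., 320.]), 0.71)]
kit_box [(array([409., 293.]), 0.69), (array([409., 253.]), 0.18)]
pad [(array([198., 406.]), 0.96)]
well_blue [(array([410., 259.]), 0.91), (array([255., 167.]), 0.36)]
well_orange [(array([400., 329.]), 0.74), (array([614., 345.]), 0.68)]
```

View pics/c1.png

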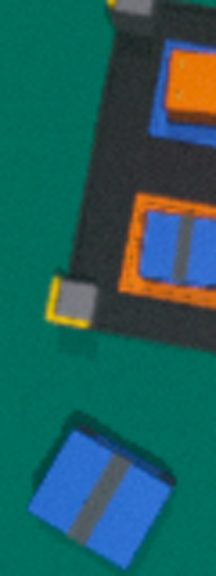

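View pics/c0.png

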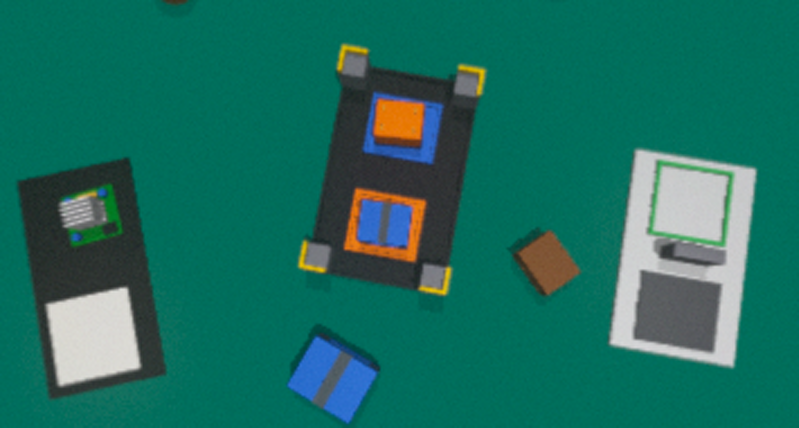

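```bash
cat >> h.py <<'E'
def go(x,y,z,yaw,ref=None):
    """mm, deg: TCP target with jaw axis yaw (mod 180) -> tool-axis shift mm, spin rad"""
    s=ctrl.read_state(); q=s['eef_rot']; M=R.from_quat([*q[1:],q[0]]).as_matrix()
    dp=M.T@(np.array([x,y,z])-s['tcp_pos']*1000)
    cur=np.degrees(np.arctan2(M[1,0],M[0,0]))
    dy=(yaw-cur+90)%180-90
    sp=np.radians(dy)*np.sign(M[2,1])
    print('t %.2f tcp'%s['time_s'],(s['tcp_pos']*1000).round(1),'yaw %.1f'%cur,'ydir',M[:,1].round(3),'w %.4f'%s['gripper_width'],'F',s['contact_force'].round(1),'j6 %.2f'%s['joint_positions'][5])
    print('shift',dp.round(1),'spin %.3f'%sp)
E
python3 -c "
from h import *
go(502.7,-1,200,-7.4)
d=np.load('top0.npz');p=d['p'];w=d['w'];z=w[...,2]
h=cv2.cvtColor(p,cv2.COLOR_RGB2HSV).astype(int)
m=np.zeros((384,512),bool);m[185:225,105:145]=1
g=m&(h[...,1]>100)&(h[...,2]>50)&(z<.02)
print(g.sum(),rect(w[g][:,:2]),np.median(z[g]))
b=np.zeros((384,512),bool);b[180:290,90:160]=1
k=b&(h[...,2]<60)&(z<.02);print('mat',rect(w[k][:,:2]))
for zz in(.03,.035,.04,.045):
  t=m&(z>zz);print(zz,t.sum(),rect(w[t][:,:2]),z[t].max())
"
```

```text
t 0.55 tcp [160.3 526.1 206.6] yaw 73.1 ydir [-0. -0. -1.] w 0.0880 F [-0.5 -0.1  0. ] j6 -0.22
shift [-404.4    6.7 -481.1] spin 1.404
377 [522.2, 313.2, 81.9, 96.2, 0.3] 0.005018995594879949
mat [451.4, 306.1, 227.7, 119.6, 12.3]
0.03 176 [513.4, 306.1, 24.4, 31.0, 15.7] 0.052670080612263304
0.035 156 [513.4, 306.1, 24.3, 31.0, 15.5] 0.052670080612263304
0.04 125 [513.5, 305.9, 24.3, 30.7, 15.5] 0.052670080612263304
0.045 93 [513.5, 306.0, 24.0, 30.8, 14.4] 0.052670080612263304
```

```bash
python3 -m handwheel '[[[-36,0,-43],0.13],[[-72,0,-86],0.25],[[-108,0,-129],0.38],[[-144,0,-172],0.51],[[-180,0,-215],0.64],[[-216,0,-258],0.77],[[-252,0,-300],0.9],[[-288,0,-343],1.02],[[-325,0,-386],1.15],[[-361,0,-430],1.28],[[-404,0,-481],1.404],[[-404,0,-481],1.404]]' 1; python3 -c "
from h import *
go(502.7,-1,22,-7.4)"
```

```text
time_s: 2.05
tcp_pos: [0.5041, -0.0036, 0.2061]
eef_rot: [-0.705, 0.706, -0.047, 0.047]
contact_force: [-1.5, -0.1, 0.6]
gripper_width: 0.0883
t 2.05 tcp [504.1  -3.6 206.1] yaw -7.7 ydir [-0. -0. -1.] w 0.0883 F [-1.5 -0.1  0.6] j6 -0.11
shift [ -1.7 184.1   2.5] spin -0.005
```

```bash
python3 -c "
from h import *
p,d,w=cloud('wrist');z=w[...,2]
cv2.imwrite('pics/w1.png',p[:,:,::-1])
h=cv2.cvtColor(p,cv2.COLOR_RGB2HSV).astype(int)
for n,c in(('tr',(502.7,-1)),('re',(607.2,-14.5))):
  m=(np.hypot(w[...,0]-c[0]/1e3,w[...,1]-c[1]/1e3)<.045)&(z>.048)&(z<.066)
  print(n,m.sum(),rect(w[m][:,:2]),np.median(z[m]))
go(502.7,-1,22,-7.4)"
```

```text
tr 1401 [502.6, 1.2, 50.0, 39.6, 82.9] 0.05738399490331125
re 1276 [607.3, -12.2, 50.0, 38.5, 84.3] 0.055107151760861894
t 2.10 tcp [503.3  -2.2 206.2] yaw -7.5 ydir [-0.001  0.    -1.   ] w 0.0881 F [-0.1  0.4 -0.6] j6 -0.11
shift [ -0.7 184.2   1.1] spin -0.002
```

View pics/w1.png

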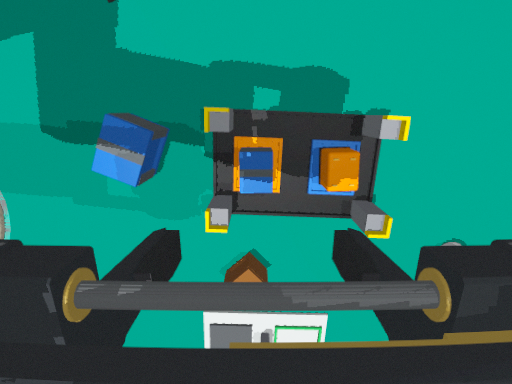

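The wrist view shows the small blue transformer in the orange well at (256,170), the larger blue block at (130,150) and the brown one at (245,270). The transformer is the small blue one. Going down on it.

```bash
python3 -m handwheel '[[[-1,40,1],0],[[-1,90,1],0],[[-1,140,1],0],[[-1,170,1],0],[[-1,183,1],0],[[-1,183,1],0],[[-1,183,1],0]]' 1; python3 -m handwheel '[[[0,0,0],0],[[0,0,0],0],[[0,0,0],0],[[0,0,0],0]]' 0;python3 -m handwheel '[[[0,0,0],0],[[0,0,0],0],[[0,0,0],0],[[0,-30,0],0],[[0,-80,0],0],[[0,-130,0],0],[[0,-150,0],0],[[0,-150,0],0]]'; python3 -c "
from h import *
go(389.5,298.4,32,12)"
```

```text
time_s: 2.98
tcp_pos: [0.5025, 0.0007, 0.0249]
eef_rot: [-0.706, 0.706, -0.045, 0.046]
contact_force: [-0.2, 0.1, 0.4]
gripper_width: 0.0879
time_s: 3.48
tcp_pos: [0.5018, 0.0005, 0.0237]
eef_rot: [-0.706, 0.706, -0.046, 0.046]
contact_force: [-0.9, 0.2, 0.1]
gripper_width: 0.0503
time_s: 4.47
tcp_pos: [0.5017, 0.0006, 0.1742]
eef_rot: [-0.706, 0.706, -0.045, 0.046]
contact_force: [-0.3, 0.8, -2.6]
gripper_width: 0.0384
t 4.47 tcp [501.7   0.6 174.2] yaw -7.4 ydir [ 0.001 -0.    -1.   ] w 0.0384 F [-0.3  0.8 -2.6] j6 -0.11
shift [-149.7  142.   280.9] spin -0.338
```

```bash
python3 -m handwheel '[[[-15,0,28],-0.03],[[-37,0,70],-0.08],[[-60,0,112],-0.13],[[-82,0,155],-0.18],[[-105,0,197],-0.24],[[-127,0,240],-0.29],[[-142,0,267],-0.32],[[-150,0,281],-0.338],[[-150,0,281],-0.338],[[-150,0,281],-0.338]]'; python3 -c "
from h import *
go(389.5,298.4,25.5,12)"
```

```text
time_s: 5.72
tcp_pos: [0.3895, 0.2976, 0.1732]
eef_rot: [-0.703, 0.704, 0.073, -0.074]
contact_force: [0.6, -0.9, -0.8]
gripper_width: 0.038
t 5.72 tcp [389.5 297.6 173.2] yaw 11.9 ydir [-0.001 -0.001 -1.   ] w 0.0380 F [ 0.6 -0.9 -0.8] j6 0.20
shift [  0.2 147.7   0.9] spin -0.002
```

```bash
python3 -m handwheel '[[[0,40,0],0],[[0,90,0],0],[[0,125,0],0],[[0,140,0],0],[[0,147,0],0],[[0,149,0],0],[[0,149,0],0],[[0,149,0],0]]'; python3 -m handwheel '[[[0,0,0],0],[[0,0,0],0],[[0,0,0],0],[[0,0,0],0],[[0,-20,0],0],[[0,-70,0],0],[[0,-130,0],0],[[0,-175,0],0],[[0,-175,0],0]]' 1; python3 -c "
from h import *
p,d,w=cloud('wrist');z=w[...,2]
cv2.imwrite('pics/w2.png',p[:,:,::-1])
m=(np.hypot(w[...,0]-.39,w[...,1]-.298)<.045)&(z>.045)&(z<.07)
print(m.sum(),rect(w[m][:,:2]),np.median(z[m]))
p,d,w=cloud('top');z=w[...,2]
m=(np.hypot(w[...,0]-.607,w[...,1]+.014)<.045)&(z>.045)&(z<.07)
print(m.sum(),rect(w[m][:,:2]),np.median(z[m]))
go(607.2,-13,23,-5.6)"
```

```text
time_s: 6.72
tcp_pos: [0.3895, 0.2986, 0.0252]
eef_rot: [0.703, -0.703, -0.074, 0.073]
contact_force: [0.3, 0.7, -2.2]
gripper_width: 0.0378
time_s: 7.85
tcp_pos: [0.3903, 0.2991, 0.2026]
eef_rot: [0.704, -0.703, -0.076, 0.072]
contact_force: [0.5, -0.2, -1.7]
gripper_width: 0.088
1404 [388.9, 298.1, 40.1, 49.6, 11.7] 0.05501394361063988
372 [607.3, -14.5, 49.0, 39.4, 84.4] 0.054627819329171545
t 7.95 tcp [388.9 298.3 199.1] yaw 12.0 ydir [-0.001 -0.    -1.   ] w 0.0882 F [0.1 0.5 0.2] j6 0.20
shift [ 149.1  176.  -349.8] spin 0.307
```

View pics/w2.png

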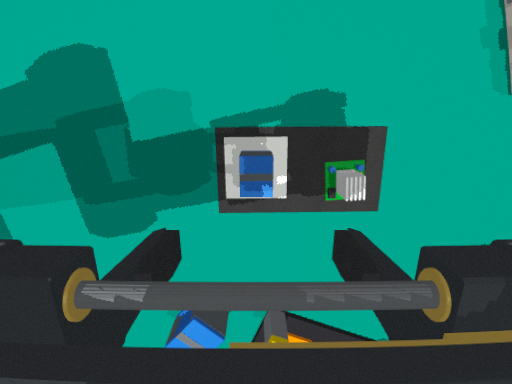

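The transformer stands on the white pad at (256,175), with the board at (347,182). Next is the relay.

```bash
python3 -m handwheel '[[[15,0,-35],0.03],[[33,0,-78],0.07],[[52,0,-122],0.11],[[71,0,-166],0.15],[[90,0,-210],0.19],[[108,0,-254],0.22],[[127,0,-298],0.26],[[140,0,-328],0.29],[[149,0,-350],0.307],[[149,0,-350],0.307],[[149,0,-350],0.307]]' 1; python3 -c "
from h import *
go(607.2,-13,23,-5.6)"
```

```text
time_s: 9.32
tcp_pos: [0.6068, -0.0121, 0.1986]
eef_rot: [0.706, -0.706, 0.035, -0.034]
contact_force: [0.7, -0.2, -0.4]
gripper_width: 0.0882
t 9.32 tcp [606.8 -12.1 198.6] yaw -5.6 ydir [-0.002  0.001 -1.   ] w 0.0882 F [ 0.7 -0.2 -0.4] j6 -0.12
shift [  0.8 175.6  -0.9] spin 0.000
```

```bash
python3 -m handwheel '[[[0,40,-1],0],[[0,90,-1],0],[[0,140,-1],0],[[0,165,-1],0],[[0,175,-1],0],[[0,175,-1],0],[[0,175,-1],0]]' 1; python3 -m handwheel '[[[0,0,0],0],[[0,0,0],0],[[0,0,0],0],[[0,0,0],0],[[0,0,0],0],[[0,0,0],0],[[0,0,0],0]]' 0;python3 -m handwheel '[[[0,-20,0],0],[[0,-60,0],0],[[0,-100,0],0],[[0,-110,0],0],[[0,-110,0],0],[[0,-110,0],0]]'; python3 -c "
from h import *
go(505.8,0.4,25,-10)"
```

```text
time_s: 10.2
tcp_pos: [0.6081, -0.0138, 0.026]
eef_rot: [-0.706, 0.706, -0.034, 0.035]
contact_force: [0.1, -0.5, 0.8]
gripper_width: 0.0882
time_s: 11.08
tcp_pos: [0.6111, -0.0146, 0.0272]
eef_rot: [-0.706, 0.707, -0.031, 0.038]
contact_force: [8.4, -0.1, 15.8]
gripper_width: 0.0202
time_s: 11.82
tcp_pos: [0.6068, -0.0138, 0.1329]
eef_rot: [0.706, -0.706, 0.036, -0.034]
contact_force: [0.2, -0.8, 1.3]
gripper_width: 0.0005
t 11.82 tcp [606.8 -13.8 132.9] yaw -5.6 ydir [-0.003  0.001 -1.   ] w 0.0005 F [ 0.2 -0.8  1.3] j6 -0.12
shift [-101.6  108.2    4.2] spin 0.076
```

The grasp slipped, so I'm looking again.

```bash
python3 -m handwheel '[[[0,-70,0],0],[[0,-70,0],0],[[0,-70,0],0]]' 1; python3 -c "
from h import *
for n in('wrist','top','scene'):
  p,d,w=cloud(n);z=w[...,2]
  np.savez(n+'3.npz',p=p,d=d,w=w)
  cv2.imwrite('pics/%s3.png'%n,p[:,:,::-1] if n!='scene' else cv2.resize(p[100:260,190:330,::-1],None,fx=4,fy=4))
  h=cv2.cvtColor(p,cv2.COLOR_RGB2HSV).astype(int)
  m=(np.hypot(w[...,0]-.607,w[...,1]+.014)<.06)&(h[...,0]<18)&(h[...,1]>120)&(z>.012)
  print(n,m.sum(),rect(w[m][:,:2]),np.percentile(z[m],[0,10,50,90,100]))
"
```

```text
time_s: 12.2
tcp_pos: [0.6072, -0.0139, 0.2036]
eef_rot: [0.706, -0.706, 0.035, -0.034]
contact_force: [0.2, 0.3, -0.6]
gripper_width: 0.0283
wrist 804 [607.5, -13.8, 49.3, 37.7, 84.6] [0.01352953 0.04169342 0.05414557 0.05521729 0.05678353]Traceback (most recent call last):
  File "<string>", line 9, in <module>
    print(n,m.sum(),rect(w[m][:,:2]),np.percentile(z[m],[0,10,50,90,100]))
                                     ~~~~~~~~~~~~~^^^^^^^^^^^^^^^^^^^^^^^
    return _quantile_unchecked(
        a, q, axis, out, overwrite_input, method, keepdims, weights)
    return _ureduce(a,
                    func=_quantile_ureduce_func,
    ...<5 lines>...
                    overwrite_input=overwrite_input,
                    method=method)
    r = func(a, **kwargs)
    result = _quantile(arr,
                       quantiles=q,
    ...<2 lines>...
                       out=out,
                       weights=wgt)
    slices_having_nans = np.isnan(arr[-1, ...])
                                  ~~~^^^^^^^^^
IndexError: index -1 is out of bounds for axis 0 with size 0
```

View pics/wrist3.png

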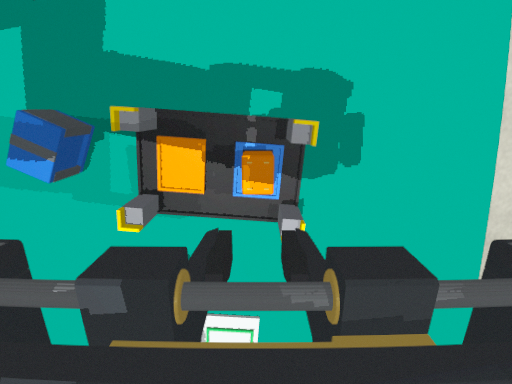

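```bash
python3 -m handwheel '[[[0,0,120],0],[[0,0,120],0],[[0,0,120],0],[[0,0,120],0]]' 1; python3 -c "
from h import *
for n in('wrist','top','scene'):
  p,d,w=cloud(n);z=w[...,2]
  np.savez(n+'3.npz',p=p,d=d,w=w)
  if n=='wrist': cv2.imwrite('pics/wrist4.png',p[:,:,::-1])
  if n=='top': cv2.imwrite('pics/top4.png',cv2.resize(p[120:250,190:330,::-1],None,fx=4.5,fy=4.5,interpolation=cv2.INTER_CUBIC))
  if n=='scene': cv2.imwrite('pics/scene4.png',cv2.resize(p[130:250,190:330,::-1],None,fx=5,fy=5,interpolation=cv2.INTER_CUBIC))
  m=(np.hypot(w[...,0]-.607,w[...,1]+.014)<.045)&(z>.03)
  print(n,m.sum(),m.sum() and (rect(w[m][:,:2]),np.percentile(z[m],[0,10,50,90,100]).round(4)))
  m&=z>.048
  if m.sum()>50:
    q=w[m]; A=np.c_[q[:,:2]-q[:,:2].mean(0),np.ones(len(q))]; print(rect(q[:,:2]),'plane',np.linalg.lstsq(A,q[:,2],rcond=None)[0].round(4))
"
```

```text
time_s: 12.8
tcp_pos: [0.6188, 0.1051, 0.2033]
eef_rot: [-0.706, 0.706, -0.035, 0.034]
contact_force: [0.0, 0.2, -0.2]
gripper_width: 0.0763
wrist 1194 ([608.5, -14.3, 49.9, 38.9, 84.4], array([0.03  , 0.0431, 0.0552, 0.0563, 0.0591]))
[608.5, -14.4, 49.8, 38.9, 84.4] plane [-0.0052 -0.0337  0.0551]
top 401 ([607.0, -14.5, 48.9, 39.5, 84.5], array([0.0302, 0.051 , 0.0544, 0.0566, 0.0599]))
[607.0, -14.4, 48.8, 39.5, 84.1] plane [ 0.0027 -0.0061  0.0545]
scene 341 ([609.2, -13.4, 49.1, 40.5, 83.8], array([0.0303, 0.0389, 0.0539, 0.0563, 0.0595]))
[609.3, -13.6, 49.0, 39.9, 82.8] plane [-0.0377  0.0197  0.0544]
```

View pics/wrist4.png

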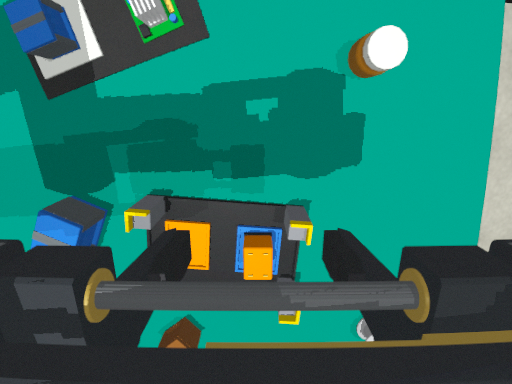

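View pics/scene4.png

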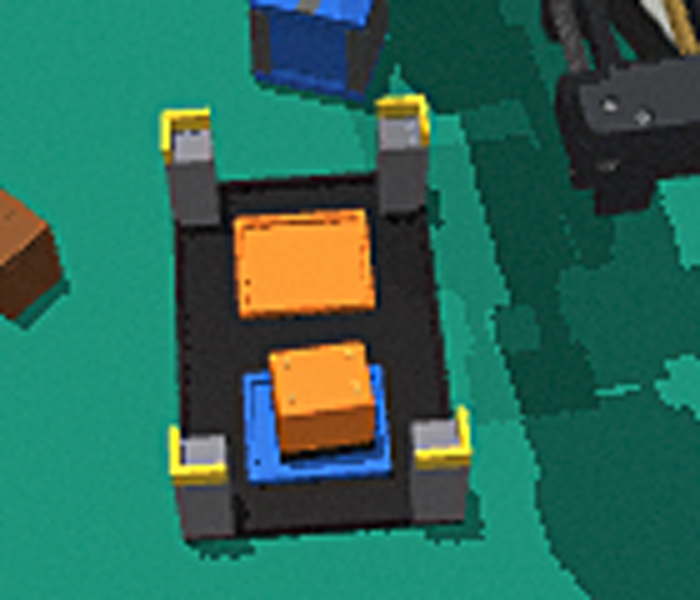

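View pics/top4.png

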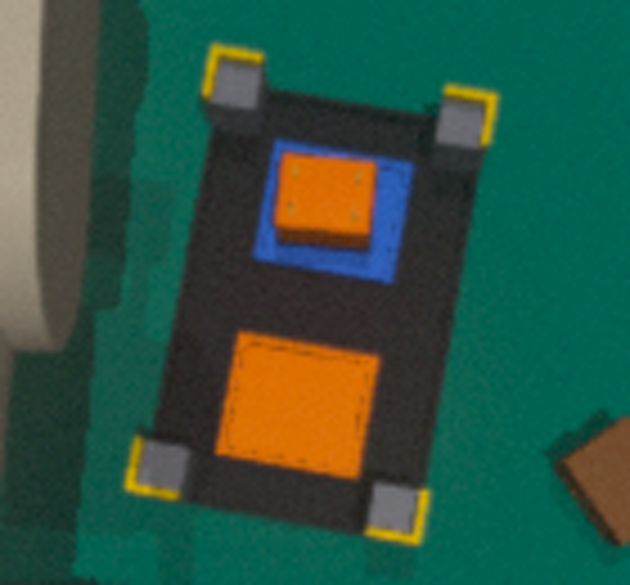

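The relay stands upright, untouched, at (607,-14) in the blue well. I'll regrip a bit lower and watch the closing in steps.

```bash
python3 -c "
from h import *
go(607.8,-14,19.5,-5.6)"
```

```text
t 12.95 tcp [619.2 104.2 204.2] yaw -5.7 ydir [-0.001 -0.    -1.   ] w 0.0873 F [ 1.  -0.   0.4] j6 0.08
shift [   0.6  184.7 -118.7] spin -0.002
```

```bash
python3 -m handwheel '[[[0.6,0,-50],0],[[0.6,0,-100],0],[[0.6,0,-118.7],0],[[0.6,0,-118.7],0],[[0.6,50,-118.7],0],[[0.6,100,-118.7],0],[[0.6,150,-118.7],0],[[0.6,175,-118.7],0],[[0.6,184,-118.7],0],[[0.6,184,-118.7],0],[[0.6,184,-118.7],0]]' 1; python3 -m handwheel '[[[0,0,0],0],[[0,0,0],0],[[0,0,0],0],[[0,0,0],0]]' 0; python3 -c "
from h import *
p,d=read_camera('scene');cv2.imwrite('pics/s5.png',cv2.resize(p[90:250,170:350,::-1],None,fx=4,fy=3.7,interpolation=cv2.INTER_CUBIC))
go(607.8,-14,19.5,-5.6)
p,d=read_camera('wrist');cv2.imwrite('pics/w5.png',p[:,:,::-1])
go(607.8,-14,19.5,-5.6)
"
```

```text
time_s: 14.32
tcp_pos: [0.609, -0.0125, 0.022]
eef_rot: [-0.706, 0.706, -0.034, 0.035]
contact_force: [0.2, 0.9, 0.0]
gripper_width: 0.0884
time_s: 14.82
tcp_pos: [0.6082, -0.0128, 0.0207]
eef_rot: [-0.706, 0.706, -0.035, 0.035]
contact_force: [0.3, -0.2, 0.3]
gripper_width: 0.0499
t 14.88 tcp [608.2 -12.8  20.7] yaw -5.6 ydir [ 0. -0. -1.] w 0.0463 F [1.1 0.5 0. ] j6 -0.12
shift [-0.3  1.2 -1.3] spin -0.000
t 14.93 tcp [608.2 -12.7  20.7] yaw -5.6 ydir [ 0. -0. -1.] w 0.0419 F [ 0.6  0.5 -0. ] j6 -0.12
shift [-0.3  1.2 -1.3] spin -0.000
```

View pics/s5.png

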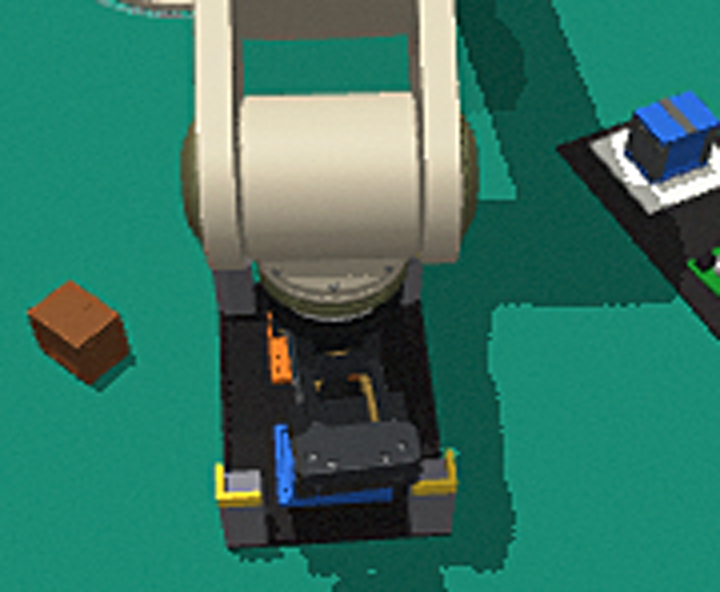

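View pics/w5.png

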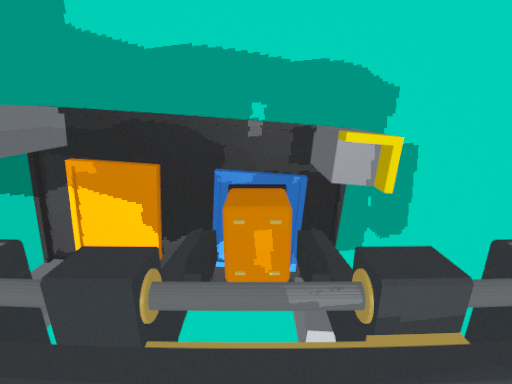

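The relay (255,235) sits squarely between the fingers with the opening at 42 mm. I'll close on it in small steps.

```bash
for i in 1 2 3; do python3 -m handwheel '[[[0,0,0],0]]' 0; done; python3 -c "
from h import *
p,d=read_camera('wrist');cv2.imwrite('pics/w6.png',p[:,:,::-1])
go(607.8,-14,19.5,-5.6)
"
```

```text
time_s: 15.05
tcp_pos: [0.6083, -0.0128, 0.0206]
eef_rot: [-0.706, 0.706, -0.035, 0.035]
contact_force: [-0.3, 0.3, 0.0]
gripper_width: 0.0396
time_s: 15.18
tcp_pos: [0.6083, -0.0127, 0.0207]
eef_rot: [-0.706, 0.706, -0.035, 0.035]
contact_force: [0.5, 0.2, 0.6]
gripper_width: 0.0397
time_s: 15.3
tcp_pos: [0.6083, -0.0127, 0.0207]
eef_rot: [-0.706, 0.706, -0.035, 0.035]
contact_force: [0.4, 1.2, -0.1]
gripper_width: 0.0394
t 15.35 tcp [608.3 -12.7  20.7] yaw -5.6 ydir [ 0. -0. -1.] w 0.0394 F [-0.1  0.6 -0.6] j6 -0.12
shift [-0.3  1.2 -1.3] spin -0.000
```

View pics/w6.png

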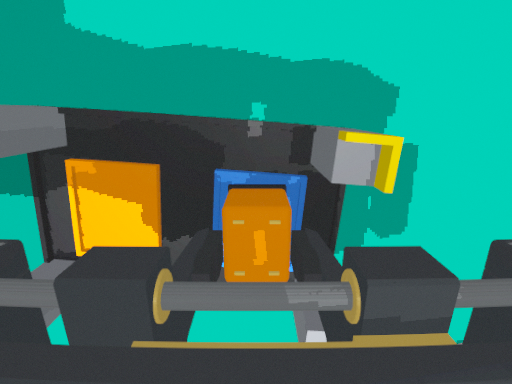

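Held this time, with the opening steady at 39.4 mm. Lifting gently.

```bash
python3 -m handwheel '[[[0,-5,0],0],[[0,-15,0],0],[[0,-30,0],0],[[0,-30,0],0]]';python3 -m handwheel '[[[0,-15,0],0],[[0,-35,0],0],[[0,-55,0],0],[[0,-75,0],0],[[0,-90,0],0],[[0,-90,0],0]]'; python3 -c "
from h import *
p,d=read_camera('wrist');cv2.imwrite('pics/w7.png',p[:,:,::-1])
go(505.8,0.5,140,-10)
"
```

```text
time_s: 15.85
tcp_pos: [0.609, -0.0129, 0.0524]
eef_rot: [-0.706, 0.706, -0.034, 0.036]
contact_force: [-0.5, 0.4, -1.9]
gripper_width: 0.039
time_s: 16.6
tcp_pos: [0.6086, -0.0128, 0.1418]
eef_rot: [-0.706, 0.706, -0.034, 0.035]
contact_force: [0.5, -0.4, -2.6]
gripper_width: 0.0391
t 16.65 tcp [608.1 -12.7 140.7] yaw -5.6 ydir [ 0. -0. -1.] w 0.0395 F [-0.5  0.8 -1.5] j6 -0.12
shift [-103.1    0.7    3.1] spin 0.077
```

View pics/w7.png

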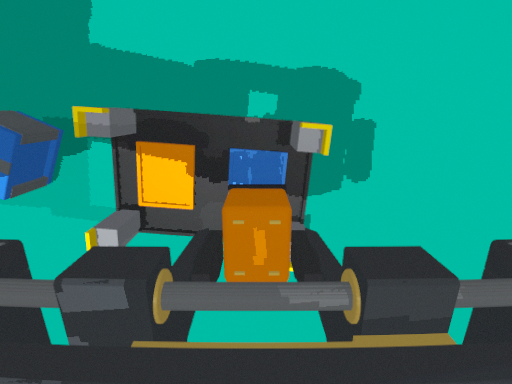

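```bash
python3 -m handwheel '[[[-15,0,0],0.01],[[-40,0,1],0.03],[[-65,0,2],0.05],[[-88,0,3],0.077],[[-103,0,3],0.077],[[-103,0,3],0.077],[[-103,0,3],0.077]]'; python3 -c "
from h import *
go(505.8,0.5,21.5,-10)
p,d,w=cloud('wrist');z=w[...,2];cv2.imwrite('pics/w8.png',p[:,:,::-1])
h=cv2.cvtColor(p,cv2.COLOR_RGB2HSV).astype(int)
m=(np.hypot(w[...,0]-.608,w[...,1]+.0187)<.06)&(z<.03)&(h[...,1]>120)&(h[...,0]>100)&(h[...,0]<130)
print('blue well',rect(w[m][:,:2]))
m=(np.hypot(w[...,0]-.506,w[...,1]+.0)<.1)&(z>.1)&(h[...,1]>120)&(h[...,0]<20); print('relay',rect(w[m][:,:2]),np.median(z[m]))
"
```

```text
time_s: 17.52
tcp_pos: [0.5064, 0.0002, 0.1403]
eef_rot: [0.704, -0.704, 0.062, -0.062]
contact_force: [0.3, -0.0, -1.9]
gripper_width: 0.039
t 17.52 tcp [5.064e+02 2.000e-01 1.403e+02] yaw -10.0 ydir [-0.  0. -1.] w 0.0390 F [ 0.3 -0.  -1.9] j6 -0.06
shift [ -0.7 118.8   0.2] spin -0.001
blue well [609.2, -19.6, 78.0, 68.9, 80.3]
relay [506.3, -0.4, 49.1, 39.2, 79.9] 0.17484042319752194
```

View pics/w8.png

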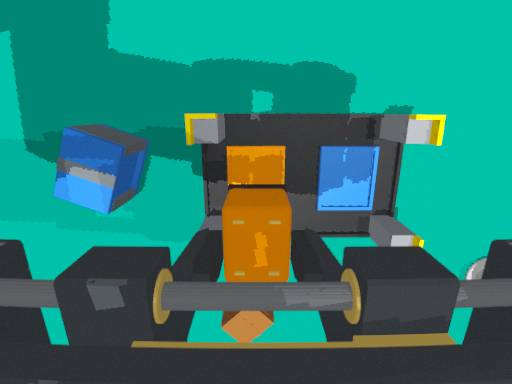

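```bash
python3 -m handwheel '[[[-0.5,40,0],0],[[-0.5,80,0],0],[[-0.5,105,0],0],[[-0.5,115,0],0],[[-0.5,119,0],0],[[-0.5,119,0],0],[[-0.5,119,0],0]]'; python3 -m handwheel '[[[0,0,0],0],[[0,0,0],0],[[0,0,0],0],[[0,0,0],0],[[0,-20,0],0],[[0,-70,0],0],[[0,-130,0],0],[[0,-175,0],0],[[0,-175,0],0]]' 1; python3 -c "
from h import *
p,d,w=cloud('wrist');z=w[...,2];cv2.imwrite('pics/w9.png',p[:,:,::-1])
m=(np.hypot(w[...,0]-.506,w[...,1]+.0)<.05)&(z>.045)&(z<.07); print('relay',rect(w[m][:,:2]),np.median(z[m]))
go(389.3,298.5,22,12)
"
```

```text
time_s: 18.45
tcp_pos: [0.506, 0.0004, 0.0224]
eef_rot: [-0.704, 0.704, -0.061, 0.062]
contact_force: [-0.2, 0.1, -1.9]
gripper_width: 0.0394
time_s: 19.58
tcp_pos: [0.5067, 0.0002, 0.1997]
eef_rot: [-0.704, 0.705, -0.059, 0.064]
contact_force: [0.5, 0.6, 0.5]
gripper_width: 0.0881
relay [504.1, 0.2, 47.8, 38.6, 80.8] 0.05285935860290039
t 19.62 tcp [5.057e+02 4.000e-01 1.974e+02] yaw -10.0 ydir [ 0.002 -0.001 -1.   ] w 0.0880 F [-0.4 -0.7 -0.2] j6 -0.06
shift [-167.   175.   273.3] spin -0.384
```

View pics/w9.png

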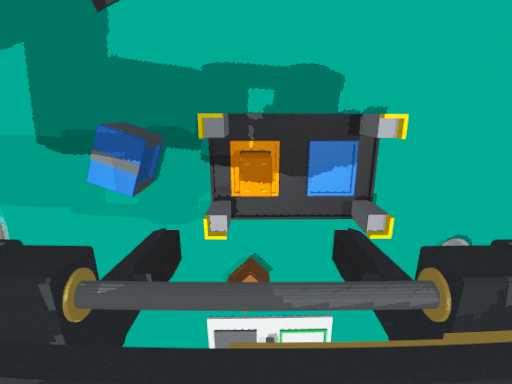

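The relay is in the orange well at (255,170). The transformer on the pad is next.

```bash
python3 -m handwheel '[[[-20,0,33],-0.05],[[-45,0,73],-0.1],[[-70,0,114],-0.16],[[-95,0,155],-0.22],[[-120,0,196],-0.28],[[-145,0,237],-0.34],[[-160,0,262],-0.37],[[-167,0,273],-0.384],[[-167,0,273],-0.384],[[-167,0,273],-0.384]]' 1; python3 -c "
from h import *
go(389.3,298.5,22,12)
"
```

```text
time_s: 20.88
tcp_pos: [0.3889, 0.2975, 0.1963]
eef_rot: [-0.703, 0.703, 0.073, -0.073]
contact_force: [0.0, -1.0, 0.5]
gripper_width: 0.0881
t 20.88 tcp [388.9 297.5 196.3] yaw 11.9 ydir [-0.001 -0.001 -1.   ] w 0.0881 F [ 0.  -1.   0.5] j6 0.20
shift [  0.7 174.3   1. ] spin -0.002
```

```bash
python3 -m handwheel '[[[0.5,40,1],0],[[0.5,90,1],0],[[0.5,140,1],0],[[0.5,165,1],0],[[0.5,174,1],0],[[0.5,174,1],0],[[0.5,174,1],0]]' 1; python3 -m handwheel '[[[0,0,0],0],[[0,0,0],0],[[0,0,0],0],[[0,0,0],0],[[0,0,0],0],[[0,0,0],0],[[0,0,0],0]]' 0;python3 -m handwheel '[[[0,0,0],0],[[0,0,0],0],[[0,-10,0],0],[[0,-30,0],0],[[0,-60,0],0],[[0,-90,0],0],[[0,-110,0],0],[[0,-110,0],0]]'; python3 -c "
from h import *
go(608.6,-18.7,140,-10)"
```

```text
time_s: 21.75
tcp_pos: [0.3896, 0.2995, 0.0237]
eef_rot: [0.703, -0.703, -0.074, 0.073]
contact_force: [-0.4, 0.4, 0.8]
gripper_width: 0.0878
time_s: 22.62
tcp_pos: [0.3893, 0.2996, 0.0228]
eef_rot: [0.703, -0.703, -0.074, 0.073]
contact_force: [2.4, 1.4, 0.2]
gripper_width: 0.0388
time_s: 23.62
tcp_pos: [0.3887, 0.2995, 0.1337]
eef_rot: [0.703, -0.703, -0.074, 0.073]
contact_force: [-0.1, -1.0, -1.8]
gripper_width: 0.039
t 23.62 tcp [388.7 299.5 133.7] yaw 12.0 ydir [ 0.001  0.001 -1.   ] w 0.0390 F [-0.1 -1.  -1.8] j6 0.21
shift [ 149.    -6.3 -356.9] spin 0.384
```

```bash
python3 -m handwheel '[[[12,-1,-28],0.03],[[29,-3,-70],0.08],[[47,-5,-112],0.12],[[65,-6,-155],0.17],[[83,-6,-198],0.22],[[101,-6,-241],0.27],[[119,-6,-284],0.31],[[134,-6,-320],0.35],[[144,-6,-345],0.384],[[149,-6,-357],0.384],[[149,-6,-357],0.384],[[149,-6,-357],0.384]]'; python3 -c "
from h import *
go(608.6,-17.9,22.5,-10)
p,d,w=cloud('wrist');z=w[...,2]
h=cv2.cvtColor(p,cv2.COLOR_RGB2HSV).astype(int)
m=(np.hypot(w[...,0]-.608,w[...,1]+.018)<.1)&(z>.12)&(z<.2)&(h[...,1]>100)&(h[...,0]>100)&(h[...,0]<130); print('tr',rect(w[m][:,:2]),np.median(z[m]))
"
```

```text
time_s: 25.12
tcp_pos: [0.608, -0.0179, 0.1384]
eef_rot: [0.705, -0.704, 0.062, -0.061]
contact_force: [-0.1, -0.3, -1.6]
gripper_width: 0.0382
t 25.12 tcp [608.  -17.9 138.4] yaw -10.0 ydir [-0.001  0.    -1.   ] w 0.0382 F [-0.1 -0.3 -1.6] j6 -0.05
shift [7.000e-01 1.159e+02 1.000e-01] spin 0.001
tr [608.2, -18.6, 48.5, 41.0, 79.8] 0.1734832396624289
```

```bash
python3 -m handwheel '[[[0.5,40,0],0],[[0.5,80,0],0],[[0.5,103,0],0],[[0.5,112,0],0],[[0.5,116,0],0],[[0.5,116,0],0],[[0.5,116,0],0]]'; python3 -m handwheel '[[[0,0,0],0],[[0,0,0],0],[[0,0,0],0],[[0,0,0],0],[[0,-20,0],0],[[0,-70,0],0],[[0,-130,0],0],[[0,-175,0],0],[[0,-175,0],0]]' 1; python3 -c "
from h import *
p,d,w=cloud('wrist');z=w[...,2];cv2.imwrite('pics/w10.png',p[:,:,::-1])
for c in((.6085,-.0187),(.506,-.0005)):
  m=(np.hypot(w[...,0]-c[0],w[...,1]-c[1])<.05)&(z>.045)&(z<.07); print(rect(w[m][:,:2]),np.median(z[m]))
go(475.6,-307,200,-9.5)
"
```

```text
time_s: 26.05
tcp_pos: [0.6096, -0.019, 0.0235]
eef_rot: [-0.704, 0.704, -0.061, 0.062]
contact_force: [1.1, 0.5, -2.3]
gripper_width: 0.0388
time_s: 27.18
tcp_pos: [0.6104, -0.0192, 0.2014]
eef_rot: [-0.704, 0.705, -0.059, 0.064]
contact_force: [0.2, 0.3, -0.5]
gripper_width: 0.0882
[608.9, -20.5, 50.5, 39.9, 79.9] 0.05454791881533644
[504.7, 0.2, 48.2, 38.8, 80.1] 0.05291498553736734
t 27.23 tcp [609.5 -19.  198.7] yaw -10.0 ydir [ 0.002 -0.001 -1.   ] w 0.0878 F [-0.8  0.6 -0.6] j6 -0.05
shift [ -81.7   -1.4 -306.9] spin -0.009
```

View pics/w10.png

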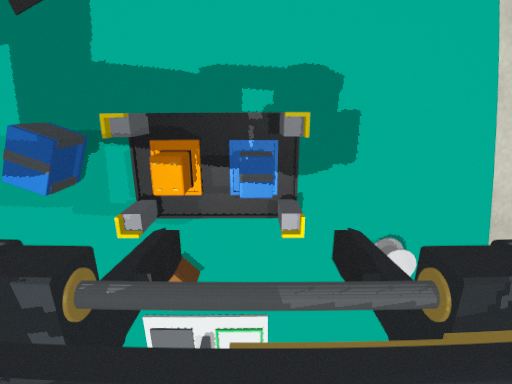

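Both blocks are in their own wells, the transformer at (256,175) and the relay at (172,172). Now the divider.

```bash
python3 -m handwheel '[[[-11,0,-40],0],[[-22,0,-83],0],[[-34,0,-127],0],[[-46,0,-171],0],[[-57,0,-215],0],[[-69,0,-258],0],[[-78,0,-290],-0.009],[[-82,0,-307],-0.009],[[-82,0,-307],-0.009],[[-82,0,-307],-0.009]]'; python3 -c "
from h import *
p,d,w=cloud('wrist');z=w[...,2];cv2.imwrite('pics/w11.png',p[:,:,::-1])
h=cv2.cvtColor(p,cv2.COLOR_RGB2HSV).astype(int)
m=(np.hypot(w[...,0]-.4755,w[...,1]+.307)<.05)&(z>.045)&(z<.07); print('fin',rect(w[m][:,:2]),np.median(z[m]))
m=(np.hypot(w[...,0]-.4755,w[...,1]+.307)<.15)&(z<.02)&(h[...,1]<80)&(h[...,2]>90); print('plate',rect(w[m][:,:2]),np.median(z[m]))
go(475.6,-307,18,-9.5)
"
```

```text
time_s: 28.48
tcp_pos: [0.4754, -0.306, 0.1973]
eef_rot: [0.705, -0.704, 0.058, -0.058]
contact_force: [-0.1, 0.5, -0.6]
gripper_width: 0.0879
fin [476.6, -306.5, 49.9, 13.1, 80.5] 0.057230480627926794
plate [476.7, -307.8, 126.8, 206.9, 80.6] 0.005662293071360069
t 28.52 tcp [ 475.5 -305.9  197.5] yaw -9.4 ydir [-0.  0. -1.] w 0.0878 F [ 0.6  0.5 -0.1] j6 -0.62
shift [  0.4 179.5  -1.2] spin 0.001
```

View pics/w11.png

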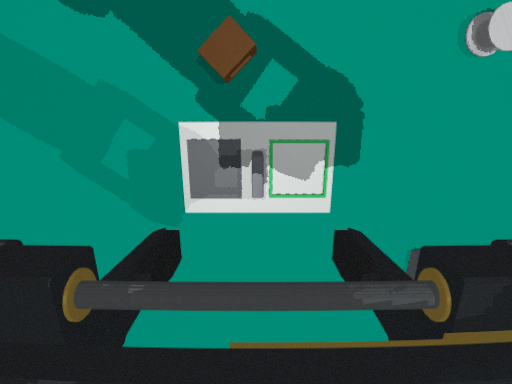

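```bash
python3 -m handwheel '[[[0.5,40,-1],0],[[0.5,90,-1],0],[[0.5,135,-1],0],[[0.5,165,-1],0],[[0.5,178,-1],0],[[0.5,178,-1],0],[[0.5,178,-1],0]]' 0.6; python3 -m handwheel '[[[0,0,0],0],[[0,0,0],0],[[0,0,0],0],[[0,0,0],0],[[0,0,0],0],[[0,0,0],0],[[0,0,0],0],[[0,0,0],0],[[0,0,0],0]]' 0;python3 -m handwheel '[[[0,-10,0],0],[[0,-25,0],0],[[0,-25,0],0],[[0,-25,0],0]]'; python3 -c "
from h import *
p,d,w=cloud('wrist');cv2.imwrite('pics/w12.png',p[:,:,::-1])
go(557.2,-9,160,-10)"
```

```text
time_s: 29.4
tcp_pos: [0.476, -0.3084, 0.021]
eef_rot: [-0.704, 0.705, -0.058, 0.059]
contact_force: [0.1, 0.0, 0.8]
gripper_width: 0.0533
time_s: 30.52
tcp_pos: [0.4754, -0.3082, 0.0197]
eef_rot: [-0.705, 0.705, -0.059, 0.059]
contact_force: [-0.3, 0.1, 0.5]
gripper_width: 0.0129
time_s: 31.02
tcp_pos: [0.4752, -0.3079, 0.0446]
eef_rot: [0.705, -0.705, 0.059, -0.059]
contact_force: [0.8, -0.9, -3.3]
gripper_width: 0.0134
t 31.07 tcp [ 475.1 -307.9   44.4] yaw -9.5 ydir [-0.  0. -1.] w 0.0136 F [-0.8 -0.4 -2.9] j6 -0.62
shift [  31.5 -115.5  308.4] spin 0.009
```

View pics/w12.png

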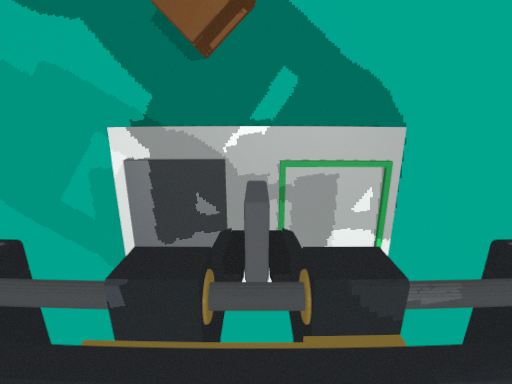

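```bash
python3 -m handwheel '[[[0,-30,0],0],[[0,-70,0],0],[[0,-105,0],0],[[0,-115,0],0],[[4,-115,30],0],[[8,-115,70],0],[[12,-115,115],0],[[16,-115,160],0],[[20,-115,205],0],[[24,-115,250],0],[[29,-115,285],0.009],[[31.5,-115,300],0.009]]';  python3 -m handwheel '[[[0,0,6],0],[[0,0,6],0],[[0,0,6],0]]'; python3 -c "
from h import *
go(557.5,-10.5,81,-10)
p,d,w=cloud('wrist');z=w[...,2];cv2.imwrite('pics/w13.png',p[:,:,::-1])
np.savez('w13.npz',p=p,w=w)
p,d,w=cloud('top');z=w[...,2];cv2.imwrite('pics/t13.png',cv2.resize(p[100:270,160:350,::-1],None,fx=3.5,fy=3.5))
go(557.5,-10.5,81,-10)"
```

```text
time_s: 32.58
tcp_pos: [0.5556, -0.0158, 0.1582]
eef_rot: [0.705, -0.704, 0.062, -0.06]
contact_force: [0.8, -0.1, -4.4]
gripper_width: 0.013
time_s: 32.95
tcp_pos: [0.5568, -0.0125, 0.1595]
eef_rot: [-0.704, 0.704, -0.062, 0.062]
contact_force: [-0.9, -0.5, -3.8]
gripper_width: 0.0132
t 32.95 tcp [556.8 -12.5 159.5] yaw -10.1 ydir [-0. -0. -1.] w 0.0132 F [-0.9 -0.5 -3.8] j6 -0.06
shift [ 0.4 78.5  2.1] spin -0.002
t 33.05 tcp [556.9 -12.3 159.6] yaw -10.1 ydir [-0. -0. -1.] w 0.0133 F [ 0.5 -0.7 -3.8] j6 -0.06
shift [ 0.3 78.6  1.9] spin -0.002
```

View pics/w13.png

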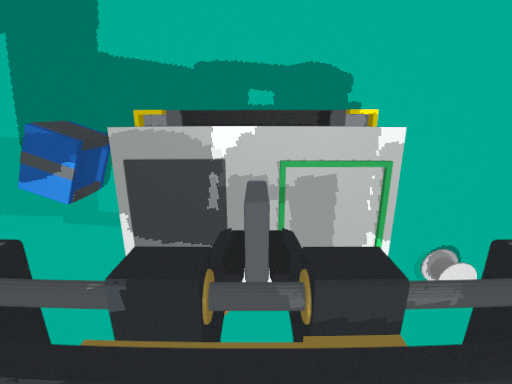

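View pics/t13.png

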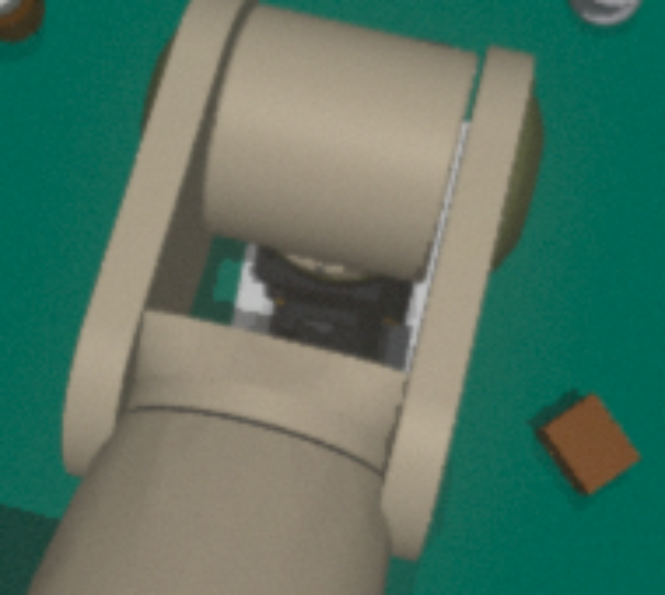

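```bash
python3 -c "
from h import *
d=np.load('w13.npz');p=d['p'];w=d['w'];z=w[...,2]
h=cv2.cvtColor(p,cv2.COLOR_RGB2HSV).astype(int)
a=np.radians(-10);ex=np.array([np.cos(a),np.sin(a)]);ey=np.array([-ex[1],ex[0]])
q=(w[...,:2]-[.5575,-.0105])*1000; X=q@ex;Y=q@ey
m=(z>.12)&(z<.16)&(h[...,1]<60)&(h[...,2]>110)&(abs(X)<130)&(Y<80)&(Y>0)
print('plate X',np.percentile(X[m],[.5,2,98,99.5]).round(1),'Y',np.percentile(Y[m],[98,99.5]).round(1),np.median(z[m]))
g=(h[...,1]>140)&(h[...,0]>20)&(h[...,0]<35)&(z>.06)&(z<.085)&(abs(X)<140)
print('guide',X[g].min().round(1),X[g].max().round(1),Y[g].max().round(1),np.percentile(X[g],[1,99]).round(1),np.median(z[g]))
for x in (-80,-40,40,80):
  k=m&(abs(X-x)<8); print(x,'edgeY',np.percentile(Y[k],99).round(1))
v=np.r_[np.load('top0.npz')['w'].reshape(-1,3)]
t=np.load('top0.npz');pp=cv2.cvtColor(t['p'],cv2.COLOR_RGB2HSV).astype(int);w=t['w'];q=(w[...,:2]-[.5575,-.0105])*1000; X=q@ex;Y=q@ey;z=w[...,2]
g=(pp[...,1]>140)&(pp[...,0]>20)&(pp[...,0]<35)&(z>.06)&(z<.085)&(abs(X)<140)&(abs(Y)<90)
print('top guides',X[g].min().round(1),X[g].max().round(1),Y[g].min().round(1),Y[g].max().round(1),np.median(z[g]))
"
```

```text
plate X [-101.5  -99.1   98.5  100.8] Y [60.5 61.1] 0.14513719672557185
guide -113.4 110.9 73.5 [-112.9  110.2] 0.07403254772832019
-80 edgeY 61.0
-40 edgeY 60.7
40 edgeY 60.5
80 edgeY 60.7
top guides -113.9 110.3 -71.0 72.7 0.07330230233576762
```

```bash
python3 -m handwheel '[[[-1,0,2],0],[[-1,25,2],0],[[-1,45,2],0],[[-1,58,2],0],[[-1,66,2],0],[[-1,71,2],0],[[-1,75,2],0],[[-1,78,2],0],[[-1,79,2],0],[[-1,79,2],0],[[-1,79,2],0]]';python3 -c "
from h import *
go(557.5,-10.5,81,-10)
p,d,w=cloud('wrist');z=w[...,2];cv2.imwrite('pics/w14.png',p[:,:,::-1])"
```

```text
time_s: 34.42
tcp_pos: [0.5566, -0.0094, 0.0817]
eef_rot: [-0.704, 0.705, -0.061, 0.062]
contact_force: [-4.3, -0.0, 5.0]
gripper_width: 0.0134
t 34.42 tcp [556.6  -9.4  81.7] yaw -10.0 ydir [ 0.001 -0.    -1.   ] w 0.0134 F [-4.3 -0.   5. ] j6 -0.05
shift [ 1.1  0.7 -0.9] spin -0.000
```

View pics/w14.png

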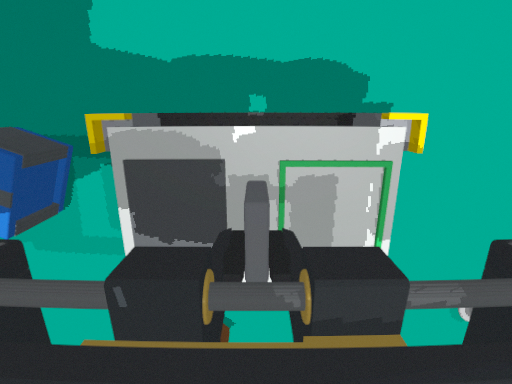

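The divider rests between the guides, with contact force at 5 N up. Releasing.

```bash
python3 -m handwheel '[[[0,-0.5,0],0],[[0,-0.5,0],0],[[0,-0.5,0],0],[[0,-0.5,0],0],[[0,-0.5,0],0],[[0,-20,0],0],[[0,-60,0],0],[[0,-110,0],0],[[0,-110,0],0],[[0,-110,0],0]]' 0.6; python3 -c "
from h import *
p,d,w=cloud('wrist');z=w[...,2];cv2.imwrite('pics/w15.png',p[:,:,::-1])
np.savez('w15.npz',p=p,w=w)
h=cv2.cvtColor(p,cv2.COLOR_RGB2HSV).astype(int)
m=(np.hypot(w[...,0]-.557,w[...,1]+.01)<.14)&(z>.06)&(z<.074)&(h[...,1]<60)&(h[...,2]>90); print('plate',rect(w[m][:,:2]),np.median(z[m]))
q=w[m];A=np.c_[q[:,:2]-[.557,-.01],np.ones(len(q))];print(np.linalg.lstsq(A,q[:,2],rcond=None)[0].round(4))
f=(np.hypot(w[...,0]-.557,w[...,1]+.01)<.05)&(z>.11)&(z<.125);print('fin',rect(w[f][:,:2]),np.median(z[f]))
g=(h[...,1]>110)&(h[...,0]>50)&(h[...,0]<75)&(z>.064)&(z<.078);print('green',g.sum(),rect(w[g][:,:2]),np.median(z[g]))
go(513.4,306.5,200,15.5)"
```

```text
time_s: 35.72
tcp_pos: [0.5559, -0.0093, 0.1898]
eef_rot: [0.704, -0.704, 0.062, -0.061]
contact_force: [0.5, -0.5, 0.1]
gripper_width: 0.0525
plate [556.3, -9.3, 135.6, 216.1, 80.0] 0.06686606650532659
[-0.0107 -0.0049  0.0672]
fin [556.5, -7.6, 49.8, 13.4, 79.7] 0.11866504463308675
green 999 [610.8, -17.7, 78.2, 78.3, 80.3] 0.07063309103602455
t 35.77 tcp [555.8  -9.3 189.3] yaw -10.0 ydir [-0.002  0.001 -1.   ] w 0.0530 F [ 0.4  0.  -0.3] j6 -0.05
shift [-96.7 -10.4 303.6] spin -0.446
```

View pics/w15.png

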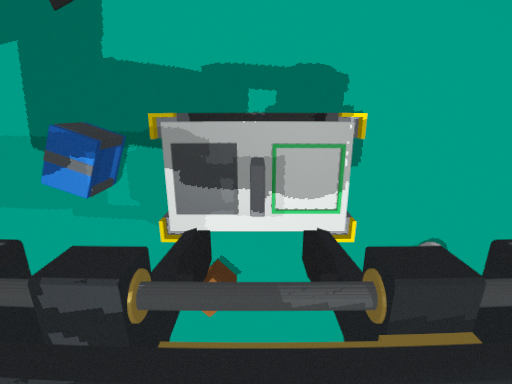

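The divider lies flat inside the guides, plate at (255,175) and pocket at (308,180). On to the board.

```bash
python3 -m handwheel '[[[-10,-5,35],-0.05],[[-25,-10,78],-0.12],[[-39,-10,122],-0.18],[[-53,-10,166],-0.25],[[-67,-10,210],-0.31],[[-80,-10,250],-0.38],[[-90,-10,280],-0.446],[[-97,-10,303.6],-0.446],[[-97,-10,303.6],-0.446],[[-97,-10,303.6],-0.446]]'; python3 -c "
from h import *
p,d,w=cloud('wrist');z=w[...,2];cv2.imwrite('pics/w16.png',cv2.resize(p[100:260,170:350,::-1],None,fx=4,fy=3.7))
h=cv2.cvtColor(p,cv2.COLOR_RGB2HSV).astype(int)
R0=np.hypot(w[...,0]-.5134,w[...,1]-.306)
m=(R0<.05)&(z>.035)&(z<.06); print('sink',m.sum(),rect(w[m][:,:2]),np.percentile(z[m],[50,95]))
b=(R0<.045)&(z<.02)&(h[...,1]>110)&(h[...,2]>60)&(abs(w[...,0]-.514)<.06)
k=(R0<.06)&(h[...,0]>40)&(h[...,0]<72)&(h[...,1]>150);
b=(R0<.06)&(z>.0045)&(z<.02)&(h[...,1]>100);print('board',rect(w[b][:,:2]),np.median(z[b]))
go(513.4,306.5,20,15.5)"
```

```text
time_s: 37.02
tcp_pos: [0.5136, 0.3058, 0.1997]
eef_rot: [-0.7, 0.701, 0.095, -0.096]
contact_force: [0.3, -0.8, -0.4]
gripper_width: 0.0531
sink 284 [514.4, 308.0, 24.1, 29.9, 15.8] [0.05034677 0.05175843]
board [528.8, 301.9, 81.4, 74.3, 14.4] 0.006749430825447628
t 37.08 tcp [513.8 305.6 200. ] yaw 15.5 ydir [-0.001 -0.001 -1.   ] w 0.0527 F [ 1.3  0.2 -0. ] j6 0.07
shift [1.0e-01 1.8e+02 1.1e+00] spin -0.000
```

View pics/w16.png

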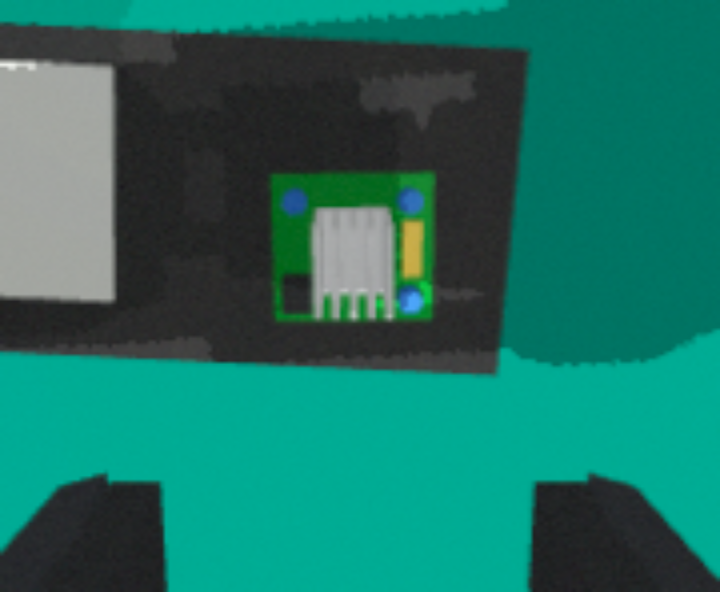

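```bash
python3 -m handwheel '[[[0,40,1.5],0],[[0,90,1.5],0],[[0,135,1.5],0],[[0,165,1.5],0],[[0,178,1.5],0],[[0,178,1.5],0],[[0,178,1.5],0]]' 0.6; python3 -m handwheel '[[[0,0,0],0],[[0,0,0],0],[[0,0,0],0],[[0,0,0],0],[[0,0,0],0],[[0,0,0],0],[[0,0,0],0]]' 0;python3 -m handwheel '[[[0,-10,0],0],[[0,-30,0],0],[[0,-70,0],0],[[0,-120,0],0],[[0,-135,0],0],[[0,-135,0],0],[[0,-135,0],0]]'; python3 -c "
from h import *
p,d,w=cloud('wrist');z=w[...,2];cv2.imwrite('pics/w17.png',p[:,:,::-1])
go(610.8,-17.7,160,-10)"
```

```text
time_s: 37.95
tcp_pos: [0.5141, 0.308, 0.024]
eef_rot: [0.701, -0.7, -0.096, 0.095]
contact_force: [-1.2, 0.1, 0.1]
gripper_width: 0.0527
time_s: 38.83
tcp_pos: [0.5133, 0.3079, 0.0226]
eef_rot: [-0.701, 0.701, 0.096, -0.096]
contact_force: [0.9, 0.4, 0.3]
gripper_width: 0.0007
time_s: 39.7
tcp_pos: [0.5126, 0.3077, 0.156]
eef_rot: [-0.7, 0.701, 0.094, -0.097]
contact_force: [0.8, -0.4, -0.1]
gripper_width: 0.0
t 39.75 tcp [512.7 307.7 156. ] yaw 15.5 ydir [-0.003 -0.001 -1.   ] w 0.0003 F [ 1.  -0.5 -0.4] j6 0.07
shift [   7.5   -3.9 -339.8] spin 0.445
```

View pics/w17.png

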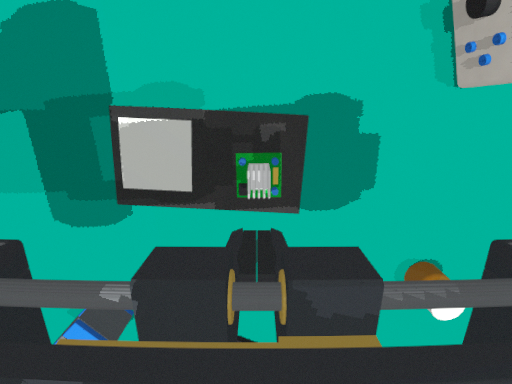

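Another slip. Both misses gripped within about 10 mm of the top, while the good grips were 14 mm or more below it, so I'll go lower. First I'm checking that the components on the board leave room for the tips.

```bash
python3 -m handwheel '[[[0,30,0],0],[[0,30,0],0],[[0,30,0],0],[[0,30,0],0]]' 0.6; python3 -c "
from h import *
p,d,w=cloud('wrist');z=w[...,2]
cv2.imwrite('pics/w18.png',cv2.resize(p[90:270,150:370,::-1],None,fx=3.5,fy=3.3))
a=np.radians(15.6);ex=np.array([np.cos(a),np.sin(a)]);ey=np.array([-ex[1],ex[0]])
q=(w[...,:2]-[.5139,.3072])*1000; X=q@ex;Y=q@ey
for y in range(28,-30,-6): print('%4d'%y,[('%4.0f'%(1000*np.nanmax(z[k])) if (k:=(abs(X-x)<2.5)&(abs(Y-y)<3)).any() else '  --') for x in range(-30,31,5)])
m=(abs(X)<40)&(abs(Y)<40)&(z>.035)&(z<.06);print('sink',rect(w[m][:,:2]),np.median(z[m]))
go(513.9,307.2,12,15.6)"
```

```text
time_s: 40.25
tcp_pos: [0.5137, 0.3081, 0.1285]
eef_rot: [0.701, -0.701, -0.096, 0.095]
contact_force: [0.6, 0.3, -0.6]
gripper_width: 0.0385
  28 [' 250', ' 250', ' 244', ' 244', ' 243', ' 243', ' 243', ' 244', ' 244', ' 243', ' 243', ' 250', ' 251']
  22 [' 268', ' 268', ' 268', ' 268', ' 268', ' 267', ' 267', ' 268', ' 267', ' 267', ' 268', ' 268', ' 268']
  16 [' 253', ' 253', ' 253', ' 253', ' 253', ' 253', ' 253', ' 253', ' 253', ' 253', ' 253', ' 253', ' 254']
  10 [' 245', ' 245', ' 207', '   8', '  51', '  51', '  51', '  51', '  52', '   7', ' 207', ' 244', ' 214']
   4 [' 239', ' 239', ' 206', '   7', '  51', '  51', '  51', '  51', '  52', '   7', ' 207', ' 239', '   4']
  -2 [' 231', ' 234', ' 192', '   7', '  51', '  51', '  52', '  52', '  51', '   7', ' 192', ' 234', '   5']
  -8 [' 223', ' 227', ' 189', '  13', '  52', '  52', '  51', '  51', '  51', '   7', ' 189', ' 227', '   4']
 -14 ['   4', ' 221', '  13', '  14', '  51', '  50', '  51', '  52', '  50', '  15', '  16', ' 221', '   5']
 -20 ['   5', '  13', '  13', '  13', '   7', '   8', '   8', '   8', '   7', '  16', '  16', '  15', '   5']
 -26 ['   5', '   7', '   7', '   6', '   7', '   6', '   7', '   7', '   7', '   7', '   7', '   7', '   5']
sink [513.8, 307.9, 23.7, 30.3, 15.3] 0.04998764368344452
t 40.30 tcp [513.6 308.1 128.4] yaw 15.5 ydir [ 0.001  0.    -1.   ] w 0.0422 F [-0.5  0.3  0.6] j6 0.07
shift [-1.000e-01  1.164e+02 -9.000e-01] spin -0.001
```

View pics/w18.png

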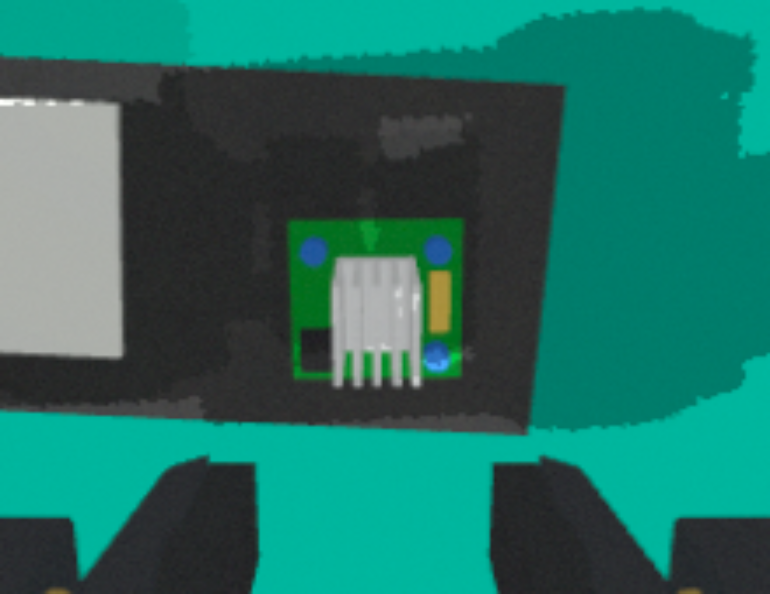

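```bash
python3 -m handwheel '[[[0,30,0.8],0],[[0,70,0.8],0],[[0,100,0.8],0],[[0,109,0.8],0],[[0,113,0.8],0],[[0,113,0.8],0],[[0,113,0.8],0]]' 0.6; python3 -m handwheel '[[[0,0,0],0],[[0,0,0],0],[[0,0,0],0]]' 0;python3 -m handwheel '[[[0,0,0],0],[[0,0,0],0]]' 0;python3 -m handwheel '[[[0,0,0],0],[[0,0,0],0]]' 0; python3 -c "
from h import *
p,d,w=cloud('wrist');z=w[...,2];cv2.imwrite('pics/w19.png',p[:,:,::-1])
go(610.8,-17.7,160,-10)"
```

```text
time_s: 41.18
tcp_pos: [0.5136, 0.3089, 0.0156]
eef_rot: [0.701, -0.701, -0.096, 0.095]
contact_force: [0.5, 0.3, 1.0]
gripper_width: 0.0527
time_s: 41.55
tcp_pos: [0.5132, 0.3087, 0.0148]
eef_rot: [0.701, -0.701, -0.096, 0.095]
contact_force: [1.7, -0.4, 0.5]
gripper_width: 0.0251
time_s: 41.8
tcp_pos: [0.5132, 0.3088, 0.0148]
eef_rot: [0.701, -0.701, -0.096, 0.095]
contact_force: [1.7, -0.2, 0.7]
gripper_width: 0.0232
time_s: 42.05
tcp_pos: [0.5133, 0.3087, 0.0148]
eef_rot: [0.701, -0.701, -0.096, 0.095]
contact_force: [1.4, 0.1, 0.6]
gripper_width: 0.0233
t 42.10 tcp [513.2 308.7  14.8] yaw 15.5 ydir [ 0.  0. -1.] w 0.0231 F [ 0.4 -0.4  2. ] j6 0.07
shift [   6.7 -145.2 -340.6] spin 0.446
```

View pics/w19.png

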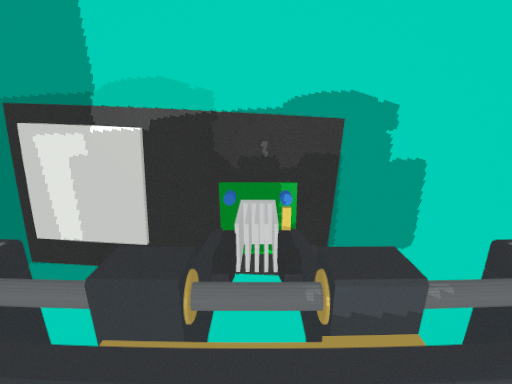

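```bash
python3 -m handwheel '[[[0,-8,0],0],[[0,-25,0],0],[[0,-25,0],0]]'; python3 -m handwheel '[[[0,-20,0],0],[[0,-60,0],0],[[0,-100,0],0],[[0,-125,0],0],[[0,-125,0],0],[[0,-125,0],0]]'; python3 -c "
from h import *
go(610.8,-16,165,-10)"
```

```text
time_s: 42.48
tcp_pos: [0.5135, 0.3089, 0.0408]
eef_rot: [0.701, -0.7, -0.096, 0.095]
contact_force: [0.1, -0.4, -0.5]
gripper_width: 0.0233
time_s: 43.22
tcp_pos: [0.5124, 0.3085, 0.1629]
eef_rot: [-0.7, 0.701, 0.095, -0.096]
contact_force: [-0.6, -0.1, -1.7]
gripper_width: 0.0231
t 43.23 tcp [512.4 308.5 162.9] yaw 15.5 ydir [-0.003 -0.001 -1.   ] w 0.0231 F [-0.6 -0.1 -1.7] j6 0.07
shift [   7.9   -2.  -339. ] spin 0.446
```

```bash
python3 -m handwheel '[[[1,0,-25],0.03],[[2,0,-65],0.08],[[3,0,-107],0.14],[[4,0,-150],0.2],[[5,0,-193],0.26],[[6,0,-236],0.32],[[7,0,-278],0.38],[[8,-1,-310],0.42],[[8,-2,-330],0.446],[[8,-2,-339],0.446],[[8,-2,-339],0.446],[[8,-2,-339],0.446]]'; python3 -c "
from h import *
go(610.8,-16,79,-10)
p,d,w=cloud('wrist');z=w[...,2];cv2.imwrite('pics/w20.png',p[:,:,::-1])
m=(np.hypot(w[...,0]-.611,w[...,1]+.017)<.04)&(z>.19)&(z<.215);print('sink',m.sum(),m.sum() and rect(w[m][:,:2]),np.median(z[m]))
h=cv2.cvtColor(p,cv2.COLOR_RGB2HSV).astype(int)
b=(np.hypot(w[...,0]-.611,w[...,1]+.017)<.06)&(z>.145)&(z<.168)&(h[...,1]>100);print('board',rect(w[b][:,:2]))
g=(h[...,1]>110)&(h[...,0]>50)&(h[...,0]<75)&(z>.064)&(z<.078);print('green',g.sum(),rect(w[g][:,:2]),np.median(z[g]))
"
```

```text
time_s: 44.72
tcp_pos: [0.6113, -0.0148, 0.1666]
eef_rot: [0.705, -0.704, 0.061, -0.061]
contact_force: [0.3, 0.3, -0.7]
gripper_width: 0.0228
t 44.73 tcp [611.3 -14.8 166.6] yaw -9.9 ydir [-0.  0. -1.] w 0.0228 F [ 0.3  0.3 -0.7] j6 -0.04
shift [-0.2 87.6 -1.3] spin 0.001
sink 1940 [611.4, -16.1, 30.8, 51.6, 81.2] 0.20293284802426564
board [611.8, -16.2, 54.3, 53.8, 80.4]
green 540 [610.8, -17.3, 77.0, 77.6, 80.1] 0.07136980284693478
```

View pics/w20.png

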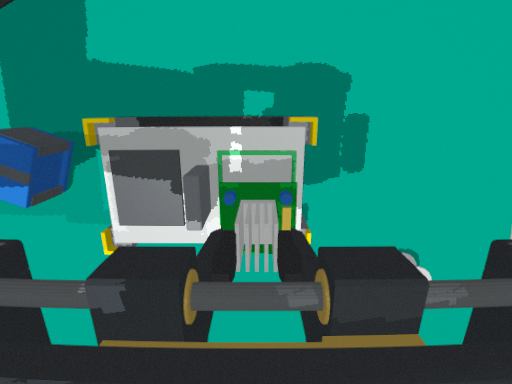

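```bash
python3 -m handwheel '[[[-0.7,20,-1.2],0],[[-0.7,45,-1.2],0],[[-0.7,62,-1.2],0],[[-0.7,73,-1.2],0],[[-0.7,80,-1.2],0],[[-0.7,84,-1.2],0],[[-0.7,87,-1.2],0],[[-0.7,88,-1.2],0],[[-0.7,88,-1.2],0],[[-0.7,88,-1.2],0]]'; python3 -c "
from h import *
p,d,w=cloud('wrist');z=w[...,2];cv2.imwrite('pics/w21.png',p[:,:,::-1])
go(610.8,-16,79,-10)"
```

```text
time_s: 46.02
tcp_pos: [0.6107, -0.0169, 0.0788]
eef_rot: [-0.704, 0.704, -0.062, 0.062]
contact_force: [0.1, -0.4, -1.3]
gripper_width: 0.0232
t 46.08 tcp [610.7 -16.9  78.8] yaw -10.0 ydir [ 0. -0. -1.] w 0.0232 F [-0.7  0.  -0.2] j6 -0.05
shift [-0.1 -0.2  0.9] spin -0.000
```

View pics/w21.png

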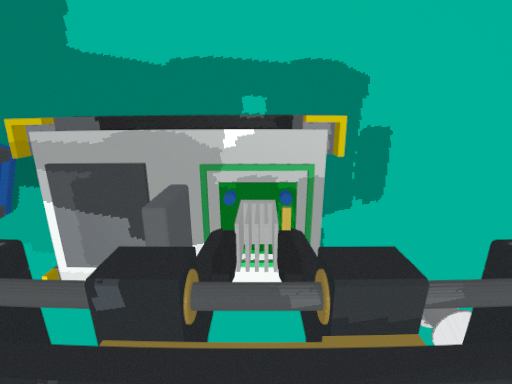

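```bash
python3 -m handwheel '[[[0,0.5,0],0],[[0,0.5,0],0]]'; python3 -m handwheel '[[[0,0,0],0],[[0,0,0],0],[[0,0,0],0],[[0,0,0],0],[[0,-15,0],0],[[0,-50,0],0],[[0,-100,0],0],[[0,-115,0],0],[[0,-115,0],0],[[0,-115,0],0]]' 0.44; python3 -c "
from h import *
p,d,w=cloud('wrist');z=w[...,2];cv2.imwrite('pics/w22.png',p[:,:,::-1])
h=cv2.cvtColor(p,cv2.COLOR_RGB2HSV).astype(int)
m=(np.hypot(w[...,0]-.611,w[...,1]+.017)<.03)&(z>.105)&(z<.125);print('sink',m.sum(),rect(w[m][:,:2]),np.median(z[m]))
go(540,180,230,-10)"
```

```text
time_s: 46.32
tcp_pos: [0.611, -0.0169, 0.0786]
eef_rot: [-0.704, 0.704, -0.061, 0.062]
contact_force: [-0.2, 0.1, 3.2]
gripper_width: 0.0229
time_s: 47.58
tcp_pos: [0.61, -0.0167, 0.1916]
eef_rot: [0.705, -0.704, 0.063, -0.061]
contact_force: [0.2, 0.4, 0.5]
gripper_width: 0.0387
sink 431 [611.5, -18.1, 30.5, 24.0, 80.5] 0.11412915218479763
t 47.62 tcp [610.  -16.7 191.5] yaw -10.0 ydir [-0.003  0.001 -1.   ] w 0.0386 F [0.3 0.3 0.1] j6 -0.05
shift [-103.3  -38.2  181.5] spin -0.001
```

View pics/w22.png

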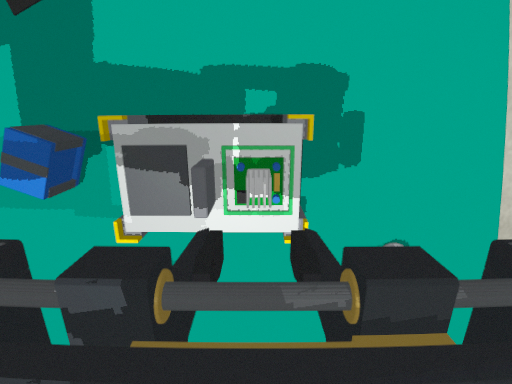

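The board lies in the pocket at (258,182). I'll move the arm aside for a last check from the top and scene cameras.

```bash
python3 -m handwheel '[[[0,-38,0],0],[[-20,-38,35],0],[[-45,-38,80],0],[[-70,-38,125],0],[[-90,-38,165],0],[[-103,-38,200],0],[[-103,-38,250],0],[[-103,-38,280],0],[[-103,-38,280],0],[[-103,-38,280],0]]'; python3 -c "
from h import *
o=np.load('top0.npz')['w']
p,d,w=cloud('top');z=w[...,2];cv2.imwrite('pics/t23.png',cv2.resize(p[60:260,140:400,::-1],None,fx=3,fy=2.9))
h=cv2.cvtColor(p,cv2.COLOR_RGB2HSV).astype(int)
def r(n,c,rad,lo,hi,W=w,ex=True):
  m=(np.hypot(W[...,0]-c[0],W[...,1]-c[1])<rad)&(W[...,2]>lo)&(W[...,2]<hi)&ex; print(n,m.sum(),rect(W[m][:,:2]) if m.sum() else '',np.median(W[...,2][m]) if m.sum() else '')
r('fin',(.5565,-.009),.04,.1,.13); r('sink',(.611,-.017),.03,.1,.13)
r('plate',(.557,-.01),.14,.06,.0695,ex=(h[...,1]<60)&(h[...,2]>90))
r('guides',(.557,-.01),.15,.068,.08,ex=(h[...,1]>140)&(h[...,0]>20)&(h[...,0]<35))
r('green',(.611,-.017),.06,.064,.08,ex=(h[...,1]>100)&(h[...,0]>50)&(h[...,0]<75))
for W in(o,w): r('jar',(.765,.229),.04,.05,.08,W); r('spool',(.782,-.184),.04,.03,.05,W)
p,d,w=cloud('scene');cv2.imwrite('pics/s23.png',cv2.resize(p[110:270,180:340,::-1],None,fx=3.7,fy=3.7)); print(ctrl.read_state()['time_s'])
"
```

```text
time_s: 48.88
tcp_pos: [0.5578, 0.276, 0.2303]
eef_rot: [-0.704, 0.705, -0.062, 0.061]
contact_force: [-0.2, -0.1, 0.7]
gripper_width: 0.0385
fin 185 [555.4, -8.4, 49.6, 14.4, 79.9] 0.11829046250979114
sink 168 [610.4, -18.7, 29.8, 24.6, 80.6] 0.11185433299354391
plate 3125 [556.4, -9.7, 135.3, 214.4, 80.1] 0.06683940204512273
guides 174 [556.2, -9.3, 143.7, 224.8, 80.1] 0.0736747966585356
green 411 [609.7, -18.2, 76.8, 78.3, 80.1] 0.0702892045372252
jar 296 [765.9, 229.1, 41.9, 41.6, 72.1] 0.0642968664424664
spool 363 [782.2, -184.0, 49.2, 49.2, 45.1] 0.03997787566330113
jar 293 [766.2, 228.5, 41.4, 41.1, 14.9] 0.06418905529340813
spool 362 [782.1, -184.2, 48.9, 50.3, 45.9] 0.04000953958585424
48.975
```

View pics/t23.png

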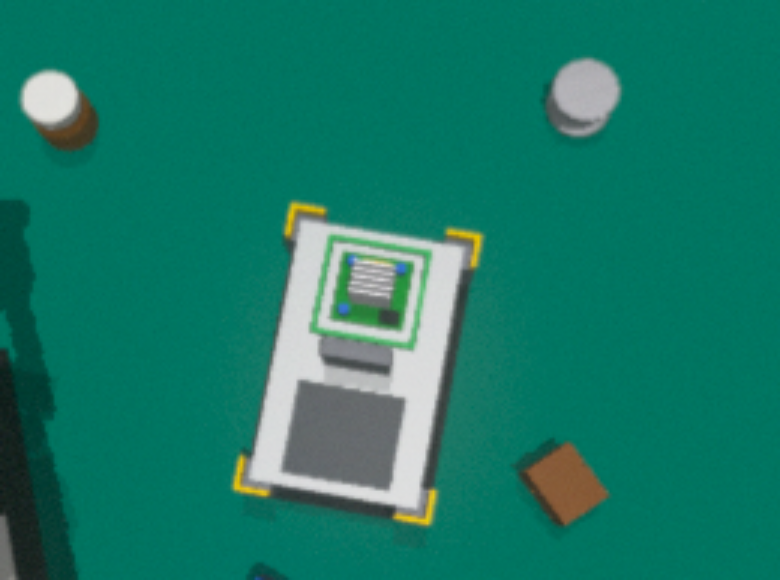

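View pics/s23.png

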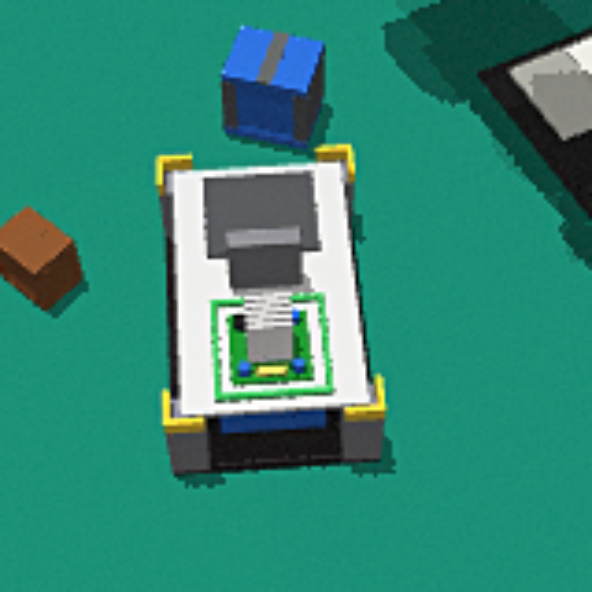

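```bash
python3 -c "
from bench import *
print(finish_job())"
```

```text
the job is handed in; nothing more can be done
None
```

The job is handed in at about 49 s of the 128 s allowed; `finish_job` reported no verdict. I set the transformer on the white pad, put the relay in the orange well, then the transformer in the blue well. The divider went onto the posts next, and the board into its pocket last.

**Misses on the way:** the first grips on the relay and on the board both slipped, because they were too near the top. Neither part moved, and both held when I gripped lower.

**Last checks:**

| Item | Result |
|---|---|
| Relay and transformer | Both upright and within about 2 mm of their well centres. I last measured them before the divider covered them; afterwards only a bit of blue shows under its edge. |
| Divider | Flat, top at 67 mm, fin within about 1.5 mm of the box centre, and inside all four guides. |
| Board | Flat, within about 1 mm of the pocket centre. |
| Jar and spool | Within 1 mm of where they started. |
| Arm | Clear, touching nothing. |

The cameras disagreed with each other by up to about 2 mm, and no check failed.

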